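# Read the developed test cassettes

## Task

The test cassettes in the incubation block have developed: lift the reader's cover all the way up, then take every cassette out of the block and lay them face up, flat and side by side on the reader's glass, lengthwise between its front and rear rails. They sit flush in their lanes with no room for fingers, so press down the end over the deep well, beside the blue dot, until the other end tips up. Then lower the cover gently onto its stop, never letting it slam, and press the green start button; leave the timer, the open cup and the marker where they are.

Things in the scene. Friction and masses are not known exactly. Their poses are not given: they have to be found in the camera images.
- block: Fixed aluminium incubation block, 136 (x) x 214 (y) x 33.5 mm high, with four black lanes along x, open at the top, 103 x 36 mm, centre lines at y = -75, -25, +25, +75 mm. Origin: centre of its underside; z up; its -x end faces the robot. Cassettes lie in the lanes with their tops flush with the rim.
- ledge_edge (a point): In the lane at y = -25 mm, the edge on which a cassette see-saws, x = -3 mm in the block (same x in all lanes). From here to the lane's +x end the floor is a ledge, 28 mm above the table; towards the -x end it drops to a well whose floor is 4 mm above the table. Lining slippery (friction 0.12).
- blue_dot (a point): Blue dot on the rim at the -x end of the lane at y = -25 mm, 8.5 mm outside it (each lane has one). Press the cassette's end on this side straight down, 15 to 20 mm from that end, 5 to 15 mm or until it bottoms (under 1 N till then): it see-saws, slides back into the well and stays tipped 27 degrees by itself, far end 22 mm above the ledge, to be gripped across its width there. Pressed too little it falls back.
- cassette_a: Test cassette, white plastic with a blue end, 100 mm long (its y axis) x 31 mm wide (x) x 5 mm thick (z), about 20 g. Origin: centre of its underside; z points out of its face (face up). At the start it lies flat in a lane of the block, its +y end at the lane's +x end, its -y end over the well. May be absent.
- cassette_b: Test cassette, white plastic with a blue end, 100 mm long (its y axis) x 31 mm wide (x) x 5 mm thick (z), about 20 g. Origin: centre of its underside; z points out of its face (face up). At the start it lies flat in a lane of the block, its +y end at the lane's +x end, its -y end over the well. May be absent.
- cassette_c: Test cassette, white plastic with a blue end, 100 mm long (its y axis) x 31 mm wide (x) x 5 mm thick (z), about 20 g. Origin: centre of its underside; z points out of its face (face up). At the start it lies flat in a lane of the block, its +y end at the lane's +x end, its -y end over the well. May be absent.
- cassette_d: Test cassette, white plastic with a blue end, 100 mm long (its y axis) x 31 mm wide (x) x 5 mm thick (z), about 20 g. Origin: centre of its underside; z points out of its face (face up). At the start it lies flat in a lane of the block, its +y end at the lane's +x end, its -y end over the well. May be absent.
- reader: Fixed white cassette reader, 184 mm deep (x) x 321 mm wide (y), 40 mm high without cover. Origin on its underside, below the middle of the glass; +x points to the hinge side (away from the robot), z up.
- reader_bed (a point): Centre of the dark glass bed, on its surface, 40 mm above the table; axes as the reader. The glass is 114 mm (x) x 240 mm (y), level, between a front and a rear rail 3 mm high (and 4 mm stops at its four corners, at y = -130 and +130 mm); lines printed at y = -58, 0, +58 mm mark four places (middles at y = -87, -29, +29, +87 mm). Its rear edge is 25 mm in front of the hinge axis.
- cover (a joint): Hinge of the reader's grey cover (156 x 256 x 12 mm, 0.4 kg, 12 mm skirt at front and sides that closes round the glass), rad: 0 = shut on its stop, growing as it opens, 1.66 = fully open, leaning slightly back on a stop. Above about 70 degrees it stays where it is left, below that it falls shut if let go. Lifting takes 2 to 3 N at the handle.
- cover_hinge (a point): Middle of the cover's hinge axis, at the reader's rear, 57 mm above the table; the axis runs along the reader's y.
- cover_handle (a point): Middle of the steel handle bar in front of the cover's front edge: round, 10 mm thick, 96 mm long along the reader's y, 34 mm in front of the edge so that a finger fits behind it (29 mm gap), 76 mm above the table when shut; 191 mm from the hinge axis. It can be held from above between two fingers and turns between them as the cover swings.
- start (a joint): Travel of the green start button on the reader's strip at -y of the cover, m: 0 = up, 0.005 = fully down; a spring returns it, 5 N presses it fully.
- start_top (a point): Centre of the top of the green start button (24 mm across), 62 mm above the table.
- timer: Bench timer, white, 66 x 66 x 18 mm, loose bystander; origin at its underside's centre.
- open_cup: Open specimen cup, clear, 63 mm across, 57 mm tall, loose bystander standing upright; origin at its underside's centre.
- marker_pen: Paint marker, white barrel, black cap, 152 mm long (y), 16 mm thick, loose bystander lying down.
There are look-alikes about, which are no part of the job. What is shaped like the cassette_a but orange is not meant. What is shaped like the cassette_d but yellow is not meant.

How it is judged:
By the outcome, as a careful person would: the job done as asked, in the order asked, and still so for the second after the job is handed in, with the robot touching nothing.
Of cassette_a, cassette_b, cassette_c, cassette_d only 3 to 4 are there at a start; the rules pass over those that are not, and their reading is None.
At some moment in a run one of cassette_a, cassette_b, cassette_c, cassette_d may be knocked a few centimetres aside while the robot is not near it.
It also fails if it takes over 210 s, if anything falls off the work surface, if the arm or the gripper's body presses on something with over 40 N, if the wrist force passes 120 N, or if a joint passes its speed limit or range.

## Robot

A 7-joint arm with a two-finger parallel gripper is mounted at the origin on the work surface; the furniture and walls round the work are solid. World frame = base frame: x ahead of the robot, y to its left, z up, the work surface at z = 0. Lengths are in m, angles in rad, forces in N, time in s.
With the tool pointing down it reaches from about 0.4 to 0.85 m from the base axis. Payload 6.9 kg.
Tool frame: the origin (TCP) lies at the very end of the fingers, on their centre line; the grasp point (between the pads) lies robot.pinch_z behind it (robot.pinch_z is the distance from the TCP to the grasp point, in m); z points along the fingers, x is the direction in which the jaws open and shut, and the axes are right-handed (so a half turn about z gives the same grasp; the last joint's range is limited). The gripper opens to 85 mm and grips with 20 to 120 N. Pads are 22 mm wide; open, the fingers measure 114 mm over their backs; the gripper's body (76 mm by 85 mm) begins 54 mm behind the grasp point. The pads swing forward as they close: fully open they stand 13 mm farther back than shut.
Start: joints at [-1.151, 0.507, -0.238, 1.5, 0.126, 1.149, -0.155], TCP at [0.194, 0.594, 0.231] pointing down, gripper open.
Joint ranges: [-3.08, 3.08], [-0.24, 2.05], [-1.43, 1.35], [0, 2.5], [-1.52, 4.66], [0.17, 1.96], [-2.89, 2.89]. Speed limits (rad/s): [2.39, 2.39, 3.14, 3.14, 3.14, 3.14, 3.14].

## Interface

Orientations are given as a rotation vector (axis times angle).
In Python, from station import status, grab_frame, camera_model, robot gives the robot as it stands. The module is installed in compiled form; this text tells all that it offers.
- The arm moves only by the tool carry_out, never from a script. Its argument "deltas" is a list of rows, each a list of 2 entries, a list of its own where there are three numbers: the shift along the tool's x, y, z in mm, then the turn, a rotation vector about the tool's x, y, z in rad. In form: [[[x, y, z], [wx, wy, wz]], ...]. A call has 1 to 8 rows; each row is the pose to reach, as a shift and turn from the pose measured when the call began, along the tool's axes at that moment; what a row does not reach only later rows make up. A row lasts 1/10 s, in which the tool goes at most 50 mm and 8.59 degrees, less where a joint would pass 70% of its speed; a pose out of reach is approached as far as the arm can. A call with a gripper value outside its range is refused whole. "grip" is the closure, from 0 (fully open) to 1 (shut), set as the call begins (left out, the last holds). The fingers move at their own pace and stop on an object; "newtons" is the grip in N (left out, the last holds). Time passes only in rows, so rows that repeat a pose let the fingers close. It gives the time, the measured TCP pose, the force and the opening at its end, in the units of the state.
- status.sense(): the state, without advancing time (a new reading comes with each control period).
- grab_frame(name): name is "side" or "top"; returns the picture (480x640x3 uint8, blue, green, red); there is no depth.
- camera_model(name): a dict with "fov_y" (degrees; the focal length in pixels is half the picture's height over the tangent of half this angle, whatever the lens; pixels are square), "cx", "cy" (the principal point, pixels), "k1" (the pictures are not rectified: a ray, as slopes to the right and down, at radius r is drawn at 1 + k1 r^2 times it, then the intrinsics apply), "R" (3x3) and "t" (3): a world point X has camera coordinates R X + t. Camera axes: x right, y down, z forward; pixel columns grow to the right and rows downward; lengths in m; the calibration is good to about 2 mm. A picture is of the moment at which its call begins. camera_model takes no time and is no camera call.
- robot.close_job(): hands the job in, once; it reports no verdict.
The state is a dict: "time_s": time; "joints": joint angles; "joint_velocities": joint speeds; "joint_torque": joint torques, N m; "eef_pos": TCP position; "tcp_rot": TCP orientation; "wrist_force": force on the tool from outside, world axes, zero at the start; "ft_torque": the same for the moment, N m; "grip_width": opening from 0.0 (shut) to 1.0 (fully open).
Only numpy, scipy, OpenCV 4.12 (cv2) and the standard library are available. Lean on these libraries where they do the work, as an engineer would, in place of code of your own. Each camera call takes 0.05 s, during which the arm holds its last target.

## Working session

There is one attempt and no reset: what is moved stays moved. The work goes in short steps, Python scripts to look and compute and a tool call to move; the robot and the scene stay as the last step left them, time stands still between calls to the robot, and variables do not carry over. Pictures are saved under pics/ and viewed, and the job is handed in when it is done.

Besides the shell and the picture viewer there is one more tool, called as name(argument=value, ...), one argument or row to a line, values as JSON. carry_out: Moves the arm, as the interface text tells. Its arguments: {"type":"object","properties":{"deltas":{"type":"array","items":{"type":"array"}},"grip":{"type":"number"},"newtons":{"type":"number"}},"required":["deltas"]}

```bash
mkdir -p pics; cat > h.py <<'E'
import numpy as np, cv2
from station import status, grab_frame, camera_model, robot
def ray(n,u,v):
    m=camera_model(n); f=240/np.tan(np.radians(m['fov_y'])/2)
    d=np.array([(u-m['cx'])/f,(v-m['cy'])/f]); k=m['k1']; p=d.copy()
    for _ in range(30): p=d/(1+k*(p@p))
    R=np.array(m['R']);t=np.array(m['t'])
    return -R.T@t, R.T@np.array([p[0],p[1],1])
def onz(n,u,v,z):
    c,d=ray(n,u,v); return c+d*(z-c[2])/d[2]
def proj(n,X):
    m=camera_model(n); f=240/np.tan(np.radians(m['fov_y'])/2)
    c=np.array(m['R'])@np.array(X,float)+np.array(m['t']); p=c[:2]/c[2]; p=p*(1+m['k1']*(p@p))
    return p*f+[m['cx'],m['cy']]
def snap(n,name):
    im=grab_frame(n); cv2.imwrite('pics/%s.png'%name,im); return im
def st():
    s=status.sense(); print(s['time_s'],np.round(s['eef_pos'],4),np.round(s['tcp_rot'],3),'F',np.round(s['wrist_force'],2),'g',s['grip_width'])
    return s
E
python3 - <<'E'
from h import *
s=st(); print(s); print(robot.pinch_z)
for n in('side','top'):
    snap(n,n+'0'); print(n,camera_model(n))
E
```

```text
0.0 [0.1934 0.5938 0.2304] [ 2.541e+00  1.845e+00 -2.000e-03] F [ 0.29  0.25 -0.31] g 1.0038483327896017
{'time_s': 0.0, 'joints': array([-1.15054408,  0.50834524, -0.2374938 ,  1.50117958,  0.12572277,
        1.14888037, -0.15479576]), 'joint_velocities': array([-0.00118779, -0.00042135,  0.0004325 ,  0.00081755, -0.00163461,
       -0.00072038,  0.00095288]), 'joint_torque': array([ 4.96994471e-04, -6.20606446e+01, -2.18676522e+00, -2.49654561e+01,
        1.27072394e-02,  1.21312097e-02, -4.80703886e-05]), 'eef_pos': array([0.19342449, 0.59377029, 0.23040787]), 'tcp_rot': array([ 2.54122852e+00,  1.84517744e+00, -2.24874893e-03]), 'wrist_force': array([ 0.29059375,  0.25052304, -0.30731513]), 'ft_torque': array([ 0.01249642,  0.0687386 , -0.0350725 ]), 'grip_width': 1.0038483327896017}
0.0187
side {'fov_y': 43.53187932814347, 'cx': 336.4338464815844, 'cy': 235.16730269381011, 'k1': -0.19594053171568443, 'R': array([[-0.93969953, -0.34150804,  0.01835893],
       [-0.18337818,  0.45782075, -0.86992678],
       [ 0.28868189, -0.82083641, -0.49283907]]), 't': array([0.47049578, 0.15639875, 1.70495892])}
top {'fov_y': 54.693918294273814, 'cx': 306.1746406342007, 'cy': 238.70671198887513, 'k1': 0.03577301725329993, 'R': array([[ 0.02718648, -0.99961267,  0.00594975],
       [-0.99726211, -0.02753105, -0.06863175],
       [ 0.06876897, -0.00406761, -0.99762432]]), 't': array([-0.00384569,  0.49150101,  1.29193407])}
```

View pics/top0.png

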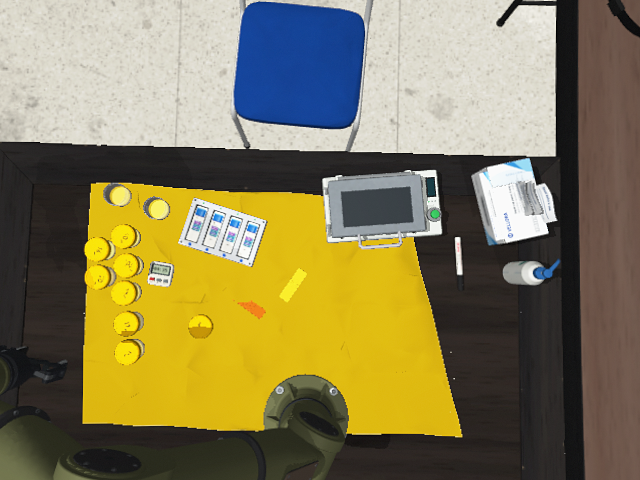

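View pics/side0.png

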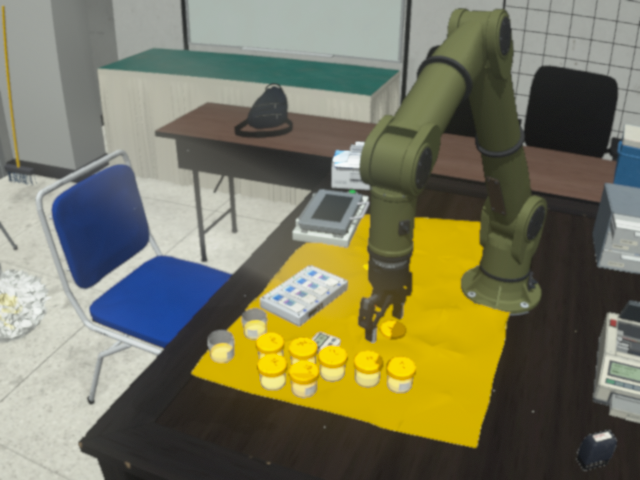

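The top view shows the block at about (223,232) with cassettes in its lanes and the reader at about (383,207). The button is at (434,214), the handle at (380,243), the timer at (160,273), and the open cups at (157,208) and (118,195). The marker is at (459,262). The look-alikes are orange at (252,309) and yellow at (293,285). Next I'll check crops.

```bash
python3 - <<'E'
import cv2
im=cv2.imread('pics/top0.png')
cv2.imwrite('pics/c1.png',cv2.resize(im[190:275,170:275],None,fx=7,fy=7,interpolation=cv2.INTER_CUBIC))
cv2.imwrite('pics/c2.png',cv2.resize(im[160:255,315:450],None,fx=5.8,fy=5.8,interpolation=cv2.INTER_CUBIC))
E
```

```text
(no output)
```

View pics/c1.png

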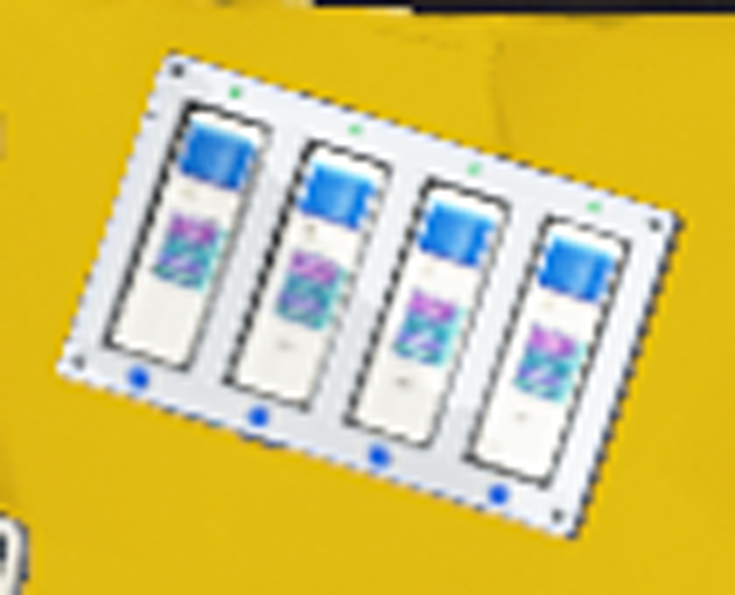

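View pics/c2.png

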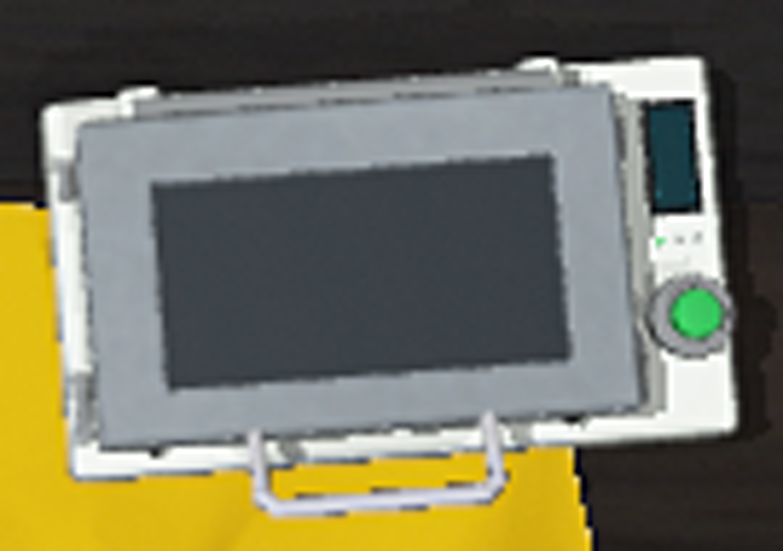

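```bash
cat > m.py <<'E'
from h import *
im=cv2.imread('pics/top0.png')
def cents(mask,box,amin=3):
    x0,y0,x1,y1=box; m=np.zeros_like(mask); m[y0:y1,x0:x1]=mask[y0:y1,x0:x1]
    n,l,s,c=cv2.connectedComponentsWithStats(m.astype(np.uint8)); return [(c[i],s[i,4]) for i in range(1,n) if s[i,4]>=amin]
up=lambda c,o,s:((np.array(c)+.5)/s-.5+np.array(o))
dots=[up(c,(170,190),7) for c in [(139,378),(259,417),(379,457),(499,495)]]
g=[up(c,(170,190),7) for c in [(236,92),(355,129),(475,168),(595,206)]]
B=np.array([onz('top',*d,.0335) for d in dots]);G=np.array([onz('top',*d,.0335) for d in g])
ux=(G-B).mean(0); print('dist',np.linalg.norm(G-B,axis=1), np.linalg.norm(np.diff(B,axis=0),axis=1))
yv=B[0]-B[3]; print('yaw from x',np.arctan2(ux[1],ux[0]),'from y',np.arctan2(-yv[0],yv[1]))
cor=[onz('top',*up(c,(170,190),7),.0335) for c in [(170,55),(680,215),(575,535),(60,370)]]
print('corners',np.round(cor,4),'centre',np.mean(cor,0)); print('dotmean',B.mean(0),G.mean(0))
hb=[onz('top',*up(c,(315,160),5.8),.076) for c in [(262,508),(500,491)]]; print('handle',hb,np.mean(hb,0), np.linalg.norm(hb[1]-hb[0]))
d=hb[0]-hb[1]; print('yaw',np.arctan2(-d[0],d[1]))
print('button',onz('top',*up((697,313),(315,160),5.8),.062))
for c in [(45,103),(75,478)]: print('Lcorner',onz('top',*up(c,(315,160),5.8),.04))
for c in [(708,58),(738,435)]: print('Rcorner',onz('top',*up(c,(315,160),5.8),.057))
E
python3 m.py
```

```text
dist [0.11990416 0.12054165 0.12090154 0.12087863] [0.04997716 0.05012636 0.04987709]
yaw from x -0.28219109550444177 from y -0.28710278257616606
corners [[0.5971 0.3262 0.0335]
 [0.5387 0.1211 0.0335]
 [0.4104 0.1584 0.0335]
 [0.4702 0.364  0.0335]] centre [0.50408015 0.24244515 0.0335    ]
dotmean [0.44649598 0.26092077 0.0335    ] [0.56228404 0.22735056 0.0335    ]
handle [array([ 0.46850819, -0.13484454,  0.076     ]), array([ 0.47945449, -0.24495897,  0.076     ])] [ 0.47398134 -0.18990175  0.076     ] 0.11065716711585102
yaw 0.09908291441134962
button [ 0.56680839 -0.33922456  0.062     ]
Lcorner [ 0.66290274 -0.03078749  0.04      ]
Lcorner [ 0.48232115 -0.04962686  0.04      ]
Rcorner [ 0.68951131 -0.34459583  0.057     ]
Rcorner [ 0.51016392 -0.36036791  0.057     ]
```

```bash
cat > go.py <<'E'
# usage: go.py 'x,y,z,yawdeg,leandeg' ['...'] ; prints rows
import sys
from h import *
from scipy.spatial.transform import Rotation as Ro, Slerp
def rot(yaw,lean):
    a=np.radians(yaw);R=np.array([[np.cos(a),np.sin(a),0],[np.sin(a),-np.cos(a),0],[0,0,-1]]).astype(float)
    return Ro.from_matrix(R)*Ro.from_rotvec([-np.radians(lean),0,0])
def plan(wps,step=45.,ang=8.,mx=8):
    s=status.sense(); p0=np.array(s['eef_pos']);r0=Ro.from_rotvec(s['tcp_rot'])
    p,r=p0,r0; rows=[]
    for w in wps:
        q=np.array(w[:3]); rr=rot(w[3],w[4])
        n=max(1,int(np.ceil(max(np.linalg.norm(q-p)*1000/step,np.degrees((r.inv()*rr).magnitude())/ang))))
        sl=Slerp([0,1],Ro.concatenate([r,rr]))
        for i in range(1,n+1):
            rows.append((r0.inv().apply(p+(q-p)*i/n-p0)*1000,(r0.inv()*sl(i/n)).as_rotvec()))
        p,r=q,rr
    print('total',len(rows)); st()
    print('['+','.join('[[%g,%g,%g],[%g,%g,%g]]'%(*(np.round(a*2)/2+0),*(np.round(b,2)+0)) for a,b in rows[:mx])+']')
if __name__=='__main__':
    step=45;ang=8.; 
    a=[x for x in sys.argv[1:]]
    if a[0].startswith('s='): step=float(a.pop(0)[2:])
    plan([list(map(float,x.split(','))) for x in a],step,ang)
E
python3 go.py 0.40,0.40,0.23,40,0 0.474,-0.19,0.23,5.5,0
```

```text
total 21
0.1 [0.1934 0.5938 0.2305] [ 2.541e+00  1.845e+00 -2.000e-03] F [0.52 0.64 0.35] g 1.000665554104623
[[[-17,36.5,0],[0,0,0.08]],[[-34.5,73.5,0],[0,0,0.16]],[[-51.5,110,0.5],[0,0,0.24]],[[-69,146.5,0.5],[0,0,0.32]],[[-86,183,0.5],[0,0,0.4]],[[-103,220,0.5],[0,0,0.48]],[[-120.5,256.5,0.5],[0,0,0.56]],[[-159,274.5,1],[0,0,0.6]]]
```

carry_out(
  deltas=[
    [[-17,36.5,0],[0,0,0.08]],
    [[-34.5,73.5,0],[0,0,0.16]],
    [[-51.5,110,0.5],[0,0,0.24]],
    [[-69,146.5,0.5],[0,0,0.32]],
    [[-86,183,0.5],[0,0,0.4]],
    [[-103,220,0.5],[0,0,0.48]],
    [[-120.5,256.5,0.5],[0,0,0.56]],
    [[-159,274.5,1],[0,0,0.6]],
  ],
  grip=0.7,
  newtons=30,
)

```text
time_s: 0.9
eef_pos: [0.4082, 0.3568, 0.2291]
tcp_rot: [2.975, 1.005, 0.001]
wrist_force: [0.4, -1.3, 0.1]
grip_width: 0.3
```

```bash
python3 go.py 0.474,-0.19,0.23,5.5,0
```

```text
total 13
0.9 [0.4082 0.3568 0.2291] [2.975e+00 1.005e+00 1.000e-03] F [ 0.43 -1.32  0.14] g 0.3004608010839182
[[[-21.5,36.5,0],[0,0,0.04]],[[-43,73,0],[0,0,0.09]],[[-64.5,109.5,0],[0,0,0.13]],[[-86,146,0],[0,0,0.17]],[[-107.5,182.5,0],[0,0,0.21]],[[-129,219,0],[0,0,0.26]],[[-150.5,255.5,0],[0,0,0.3]],[[-172,292,0],[0,0,0.34]]]
```

carry_out(
  deltas=[
    [[-21.5,36.5,0],[0,0,0.04]],
    [[-43,73,0],[0,0,0.09]],
    [[-64.5,109.5,0],[0,0,0.13]],
    [[-86,146,0],[0,0,0.17]],
    [[-107.5,182.5,0],[0,0,0.21]],
    [[-129,219,0],[0,0,0.26]],
    [[-150.5,255.5,0],[0,0,0.3]],
    [[-172,292,0],[0,0,0.34]],
  ],
)

```text
time_s: 1.7
eef_pos: [0.4482, 0.0186, 0.2296]
tcp_rot: [3.103, 0.485, 0.001]
wrist_force: [0.9, -0.4, 0.8]
grip_width: 0.3
```

```bash
python3 go.py 0.474,-0.19,0.15,5.5,0
```

```text
total 5
1.7 [0.4482 0.0186 0.2296] [3.103e+00 4.850e-01 1.000e-03] F [ 0.9  -0.4   0.79] g 0.30014379472345104
[[[-8,41.5,16],[0,0,0.04]],[[-15.5,82.5,32],[0,0,0.09]],[[-23.5,124,48],[0,0,0.13]],[[-31,165,64],[0,0,0.17]],[[-39,206.5,80],[0,0,0.21]]]
```

carry_out(
  deltas=[
    [[-8,41.5,16],[0,0,0.04]],
    [[-15.5,82.5,32],[0,0,0.09]],
    [[-23.5,124,48],[0,0,0.13]],
    [[-31,165,64],[0,0,0.17]],
    [[-39,206.5,80],[0,0,0.21]],
    [[-39,206.5,80],[0,0,0.21]],
  ],
)

```text
time_s: 2.3
eef_pos: [0.4725, -0.1961, 0.1479]
tcp_rot: [3.134, 0.142, -0.004]
wrist_force: [-1.0, -0.2, 0.4]
grip_width: 0.297
```

```bash
python3 - <<'E'
from h import *
st(); a=snap('top','t1'); b=snap('side','s1')
print(proj('side',[.474,-.19,.076]))
cv2.imwrite('pics/t1c.png',np.hstack([cv2.resize(a[150:260,310:450],None,fx=3,fy=3,interpolation=2),cv2.resize(b[160:270,280:400],None,fx=3,fy=3,interpolation=2)]))
E
python3 go.py 0.474,-0.19,0.0575,5.5,0
```

```text
2.3 [ 0.4725 -0.1961  0.1479] [ 3.134  0.142 -0.004] F [-0.98 -0.25  0.42] g 0.29689066128372305
[364.42532405 209.54637567]
total 3
2.4 [ 0.4734 -0.1906  0.1491] [ 3.137e+00  1.530e-01 -2.000e-03] F [-0.25  0.37 -0.38] g 0.29970563617271084
[[[0.5,0,30.5],[0,0,0]],[[0.5,-0.5,61],[0,0,0]],[[1,-0.5,91.5],[0,0,0]]]
```

View pics/t1c.png

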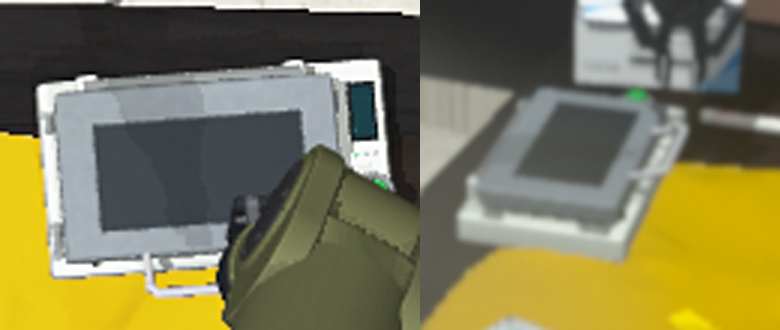

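carry_out(
  deltas=[
    [[0.5,0,30.5],[0,0,0]],
    [[0.5,-0.5,61],[0,0,0]],
    [[0.5,-0.5,76],[0,0,0]],
    [[1,-0.5,91],[0,0,0]],
    [[1,-0.5,91],[0,0,0]],
  ],
)

```text
time_s: 2.9
eef_pos: [0.4736, -0.1877, 0.0569]
tcp_rot: [-3.136, -0.158, 0.006]
wrist_force: [0.2, -0.6, 0.6]
grip_width: 0.298
```

carry_out(
  deltas=[
    [[0,0,0],[0,0,0]],
    [[0,0,0],[0,0,0]],
    [[0,0,0],[0,0,0]],
    [[0,0,0],[0,0,0]],
  ],
  grip=1,
  newtons=25,
)

```text
time_s: 3.3
eef_pos: [0.4737, -0.1866, 0.0575]
tcp_rot: [-3.135, -0.159, 0.005]
wrist_force: [-1.9, 4.6, 3.3]
grip_width: 0.104
```

```bash
cat > arc.py <<'E'
import sys
from go import *
# arc.py a0.. list of angles(deg); lean function 0
H=np.array([0.663,-0.1715,0.057]); YW=0.096; W=np.array([np.cos(YW),np.sin(YW),0])
def tcp(a,r=.191): a=np.radians(a); return H+r*(-np.cos(a)*W+np.sin(a)*np.array([0,0,1]))-np.array([0,0,.0187])
if __name__=='__main__':
    s=status.sense(); p0=np.array(s['eef_pos']); r0=Ro.from_rotvec(s['tcp_rot']); st()
    b=p0+[0,0,.0187]-H; print('cur angle',np.degrees(np.arctan2(b[2],-b@W)),'r',np.hypot(b[2],b@W))
    out=[]
    off=p0-(H+b@np.array([0,0,1])*np.array([0,0,1])+(b@W)*W-[0,0,.0187]) # keep lateral offset
    for a in map(float,sys.argv[1:]):
        d=r0.inv().apply(tcp(a)+off-p0)*1000; w=(r0.inv()*rot(5.5,0)).as_rotvec()
        out.append('[[%g,%g,%g],[%g,%g,%g]]'%(*(np.round(d*2)/2+0),*(np.round(w,2)+0)))
    print('['+','.join(out)+']')
E
python3 arc.py 8 11 15 19 23 27 31 35
```

```text
3.3 [ 0.4737 -0.1866  0.0575] [-3.135 -0.159  0.005] F [-1.89  4.63  3.32] g 0.10440410996095256
cur angle 5.765836605860089 r 0.1908578096530549
[[[0.5,0,-7.5],[0,0,0.01]],[[2.5,0,-17.5],[0,0,0.01]],[[5.5,0,-30.5],[0,0,0.01]],[[9,0,-43],[0,0,0.01]],[[14,0,-55.5],[0,0,0.01]],[[19.5,0,-67.5],[0,0,0.01]],[[26,0,-79.5],[0,0,0.01]],[[33,0,-90.5],[0,0,0.01]]]
```

carry_out(
  deltas=[
    [[0.5,0,-7.5],[0,0,0.01]],
    [[2.5,0,-17.5],[0,0,0.01]],
    [[5.5,0,-30.5],[0,0,0.01]],
    [[9,0,-43],[0,0,0.01]],
    [[14,0,-55.5],[0,0,0.01]],
    [[19.5,0,-67.5],[0,0,0.01]],
    [[26,0,-79.5],[0,0,0.01]],
    [[33,0,-90.5],[0,0,0.01]],
  ],
)

```text
time_s: 4.1
eef_pos: [0.5062, -0.1833, 0.149]
tcp_rot: [-3.135, -0.143, 0.007]
wrist_force: [-1.2, 2.2, -3.4]
grip_width: 0.105
```

```bash
python3 arc.py 38 42 46 50 54 58 62 66
```

```text
4.1 [ 0.5062 -0.1833  0.149 ] [-3.135 -0.143  0.007] F [-1.22  2.25 -3.38] g 0.10507550097577965
cur angle 35.154929540221836 r 0.19229691099520255
[[[6.5,0,-7],[0,0,0]],[[15,0,-17],[0,0,0]],[[24.5,0,-27],[0,0,0]],[[34.5,-0.5,-35.5],[0,0,0]],[[45,-0.5,-44],[0,0,0]],[[56,-0.5,-51.5],[0,0,0]],[[67.5,-0.5,-58],[0,0,0]],[[79,-0.5,-64],[0,0,0]]]
```

carry_out(
  deltas=[
    [[6.5,0,-7],[0,0,0]],
    [[15,0,-17],[0,0,0]],
    [[24.5,0,-27],[0,0,0]],
    [[34.5,-0.5,-35.5],[0,0,0]],
    [[45,-0.5,-44],[0,0,0]],
    [[56,-0.5,-51.5],[0,0,0]],
    [[67.5,-0.5,-58],[0,0,0]],
    [[79,-0.5,-64],[0,0,0]],
  ],
)

```text
time_s: 4.9
eef_pos: [0.584, -0.1756, 0.2147]
tcp_rot: [-3.135, -0.142, 0.01]
wrist_force: [-6.1, 3.4, 6.7]
grip_width: 0.103
```

```bash
python3 arc.py 70 74 78 82 86 90 93 96
```

```text
4.9 [ 0.584  -0.1756  0.2147] [-3.135 -0.142  0.01 ] F [-6.05  3.44  6.68] g 0.10313669353579685
cur angle 65.87908834525068 r 0.19333016488483182
[[[13.5,0,-3],[0,0.01,-0.01]],[[26.5,0,-7.5],[0,0.01,-0.01]],[[39,-0.5,-10.5],[0,0.01,-0.01]],[[52.5,-0.5,-13],[0,0.01,-0.01]],[[65.5,-0.5,-14.5],[0,0.01,-0.01]],[[79,-0.5,-15],[0,0.01,-0.01]],[[89,-0.5,-15],[0,0.01,-0.01]],[[99,-0.5,-14],[0,0.01,-0.01]]]
```

```bash
sed -i 's/r=.191/r=.1945/' arc.py; python3 arc.py 70 74 78 82 86 90 93 96
```

```text
4.9 [ 0.584  -0.1756  0.2147] [-3.135 -0.142  0.01 ] F [-6.05  3.44  6.68] g 0.10313669353579685
cur angle 65.87908834525068 r 0.19333016488483182
[[[12.5,0,-6.5],[0,0.01,-0.01]],[[25.5,0,-10.5],[0,0.01,-0.01]],[[38.5,-0.5,-14],[0,0.01,-0.01]],[[52,-0.5,-16.5],[0,0.01,-0.01]],[[65.5,-0.5,-18],[0,0.01,-0.01]],[[79,-0.5,-18.5],[0,0.01,-0.01]],[[89,-0.5,-18.5],[0,0.01,-0.01]],[[99,-0.5,-17.5],[0,0.01,-0.01]]]
```

carry_out(
  deltas=[
    [[12.5,0,-6.5],[0,0,0]],
    [[25.5,0,-10.5],[0,0,0]],
    [[38.5,-0.5,-14],[0,0,0]],
    [[52,-0.5,-16.5],[0,0,0]],
    [[65.5,-0.5,-18],[0,0,0]],
    [[79,-0.5,-18.5],[0,0,0]],
    [[89,-0.5,-18.5],[0,0,0]],
  ],
)

```text
time_s: 5.6
eef_pos: [0.6735, -0.1666, 0.2338]
tcp_rot: [-3.134, -0.142, 0.009]
wrist_force: [-1.9, 3.3, -0.0]
grip_width: 0.105
```

```bash
python3 arc.py 95 97 99 100 101 101.5 101.5
```

```text
5.6 [ 0.6735 -0.1666  0.2338] [-3.134 -0.142  0.009] F [-1.89  3.29 -0.02] g 0.10451948050973671
cur angle 93.18264771849222 r 0.1957660158346505
[[[6,0,1.5],[0,0.01,-0.01]],[[13,0,2.5],[0,0.01,-0.01]],[[19.5,0,3.5],[0,0.01,-0.01]],[[23,0,4],[0,0.01,-0.01]],[[26.5,0,4.5],[0,0.01,-0.01]],[[28,0,4.5],[0,0.01,-0.01]],[[28,0,4.5],[0,0.01,-0.01]]]
```

carry_out(
  deltas=[
    [[6,0,0.5],[0,0,0]],
    [[13,0,1],[0,0,0]],
    [[19.5,0,2],[0,0,0]],
    [[23,0,2.5],[0,0,0]],
    [[26.5,0,3],[0,0,0]],
    [[29,0,3.5],[0,0,0]],
    [[29,0,3.5],[0,0,0]],
  ],
)

```text
time_s: 6.3
eef_pos: [0.6985, -0.1641, 0.231]
tcp_rot: [-3.133, -0.14, 0.02]
wrist_force: [-15.7, 4.6, 11.1]
grip_width: 0.106
```

```bash
python3 arc.py 103
```

```text
6.3 [ 0.6985 -0.1641  0.231 ] [-3.133 -0.14   0.02 ] F [-15.69   4.56  11.11] g 0.1055267371913735
cur angle 100.60276544162426 r 0.19601990969835312
[[[7.5,0,3],[-0.01,0.01,-0.01]]]
```

carry_out(
  deltas=[
    [[-1,0,0],[0,0,0]],
    [[-1,0,0],[0,0,0]],
    [[-1,0,0],[0,0,0]],
    [[-1,0,-15],[0,0,0]],
    [[-1,0,-40],[0,0,0]],
    [[-10,0,-60],[0,0,0]],
    [[-40,0,-70],[0,0,0]],
    [[-85,0,-70],[0,0,0]],
  ],
  grip=0.65,
)

```text
time_s: 7.1
eef_pos: [0.6164, -0.172, 0.3026]
tcp_rot: [-3.134, -0.143, 0.015]
wrist_force: [-0.1, -0.8, 0.8]
grip_width: 0.348
```

```bash
python3 go.py 0.48,0.0,0.25,73.7,0 
```

```text
total 9
7.1 [ 0.6164 -0.172   0.3026] [-3.134 -0.143  0.015] F [-0.09 -0.83  0.82] g 0.34806234512082046
[[[-13.5,-20.5,6],[0,0,-0.13]],[[-26.5,-41,12],[0,0,-0.27]],[[-40,-61,18],[0,0,-0.4]],[[-53,-81.5,24],[0,0,-0.53]],[[-66.5,-102,30.5],[-0.01,0,-0.66]],[[-80,-122.5,36.5],[-0.01,0,-0.8]],[[-93,-142.5,42.5],[-0.01,0,-0.93]],[[-106.5,-163,48.5],[-0.01,0,-1.06]]]
```

carry_out(
  deltas=[
    [[-13.5,-20.5,6],[0,0,-0.13]],
    [[-26.5,-41,12],[0,0,-0.27]],
    [[-40,-61,18],[0,0,-0.4]],
    [[-53,-81.5,24],[0,0,-0.53]],
    [[-66.5,-102,30.5],[0,0,-0.66]],
    [[-80,-122.5,36.5],[0,0,-0.8]],
    [[-93,-142.5,42.5],[0,0,-0.93]],
    [[-106.5,-163,48.5],[0,0,-1.06]],
  ],
  grip=1,
)

```text
time_s: 7.9
eef_pos: [0.495, -0.0188, 0.2558]
tcp_rot: [-2.625, -1.713, 0.008]
wrist_force: [1.0, 0.3, 0.1]
grip_width: -0.001
```

```bash
python3 - <<'E'
from h import *
st(); a=snap('top','t2'); b=snap('side','s2')
cv2.imwrite('pics/t2c.png',cv2.resize(a[150:260,310:450],None,fx=5.5,fy=5.5,interpolation=2))
cv2.imwrite('pics/t2d.png',np.hstack([cv2.resize(a[185:280,165:285],None,fx=3.3,fy=3.3,interpolation=2),cv2.resize(b[160:255,280:400],None,fx=3.3,fy=3.3,interpolation=2)]))
E
```

```text
7.9 [ 0.495  -0.0188  0.2558] [-2.625 -1.713  0.008] F [1.04 0.32 0.11] g -0.000960628723378637
```

View pics/t2c.png

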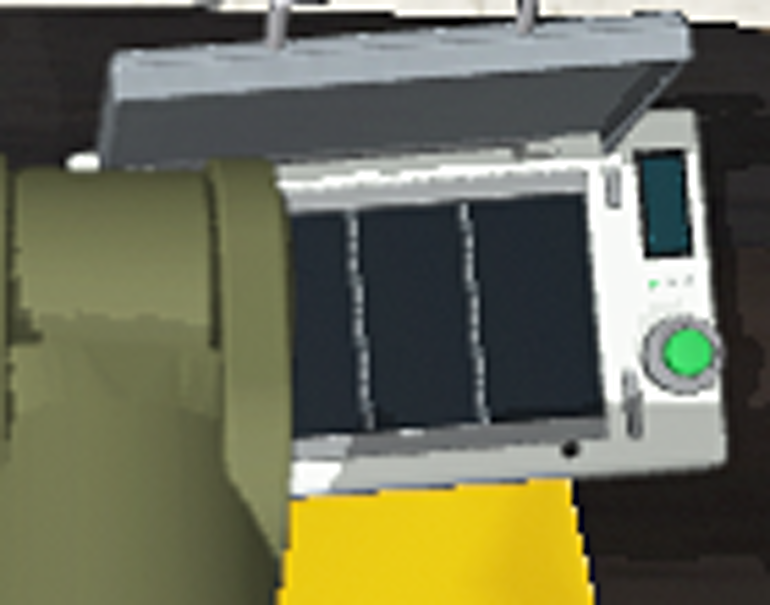

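View pics/t2d.png

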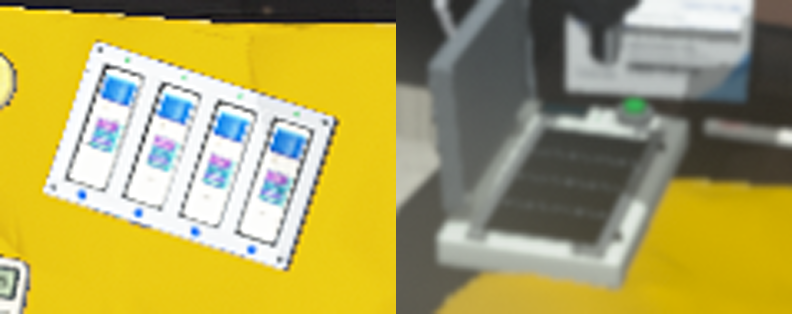

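```bash
python3 - <<'E'
from h import *
up=lambda c:((np.array(c)+.5)/5.5-.5+np.array([310,150]))
P={k:[onz('top',*up(c),.04) for c in v] for k,v in dict(l0=[(352,211),(369,430)],l58=[(464,204),(485,421)],r=[(586,196),(605,413)]).items()}
for k,(a,b) in P.items(): d=a-b; print(k,(a+b)/2,np.linalg.norm(d),np.arctan2(d[1],d[0]))
E
```

```text
l0 [ 0.58128367 -0.17977594  0.04      ] 0.11180083277593401 0.09464983963240725
l58 [ 0.58692157 -0.23730519  0.04      ] 0.11092857600957944 0.11065804659375982
r [ 0.59264108 -0.2983166   0.04      ] 0.11081950306556886 0.09850848998306609
```

```bash
cat > fr.py <<'E'
import numpy as np
def B(x,y,z=0): 
    a=-.285; return np.array([.5043+np.cos(a)*x/1e3-np.sin(a)*y/1e3,.2442+np.sin(a)*x/1e3+np.cos(a)*y/1e3,z])
def G(x,y,z=0):
    a=.097; return np.array([.5813+np.cos(a)*x/1e3-np.sin(a)*y/1e3,-.1798+np.sin(a)*x/1e3+np.cos(a)*y/1e3,z])
E
cat > gb.py <<'E'
# gb.py [s=step] B:x,y,z(mm),yaw,lean ... or G:
import sys
from go import *; import fr
a=sys.argv[1:]; step=45
if a[0].startswith('s='): step=float(a.pop(0)[2:])
w=[]
for s in a:
    f,v=s.split(':'); v=list(map(float,v.split(',')))
    w.append([*getattr(fr,f)(v[0],v[1],v[2]/1e3),v[3],v[4]])
print(np.round(w,4)); plan(w,step)
E
python3 gb.py B:-32,-75,120,73.7,0 B:-32,-75,50,73.7,0
```

```text
[[4.525e-01 1.812e-01 1.200e-01 7.370e+01 0.000e+00]
 [4.525e-01 1.812e-01 5.000e-02 7.370e+01 0.000e+00]]
total 8
8.0 [ 0.4936 -0.0166  0.2555] [-2.621 -1.714  0.009] F [ 0.48  0.54 -0.41] g -0.0006085008492883703
[[[27.5,-19,23],[0,0,-0.02]],[[55,-38.5,45.5],[0,0,-0.04]],[[82.5,-57.5,68.5],[-0.01,0,-0.06]],[[110,-77,91.5],[-0.01,0,-0.09]],[[137.5,-96,114],[-0.01,0,-0.11]],[[164.5,-115.5,137],[-0.01,0,-0.13]],[[164.5,-115,172],[-0.01,0,-0.13]],[[164.5,-114.5,207],[-0.01,0,-0.13]]]
```

carry_out(
  deltas=[
    [[27.5,-19,23],[0,0,-0.02]],
    [[55,-38.5,45.5],[0,0,-0.04]],
    [[82.5,-57.5,68.5],[-0.01,0,-0.06]],
    [[110,-77,91.5],[-0.01,0,-0.09]],
    [[137.5,-96,114],[-0.01,0,-0.11]],
    [[164.5,-115.5,137],[-0.01,0,-0.13]],
    [[164.5,-115,172],[-0.01,0,-0.13]],
    [[164.5,-114.5,202],[-0.01,0,-0.13]],
  ],
)

```text
time_s: 8.8
eef_pos: [0.4535, 0.1822, 0.0538]
tcp_rot: [-2.51, -1.886, -0.003]
wrist_force: [-0.1, -0.3, 0.2]
grip_width: 0.001
```

```bash
python3 - <<'E'
from h import *
st(); a=snap('side','s3');cv2.imwrite('pics/s3c.png',cv2.resize(a[240:340,240:360],None,fx=6,fy=6,interpolation=2))
E
python3 gb.py s=6 B:-32,-75,20,73.7,0
```

```text
8.8 [0.4535 0.1822 0.0538] [-2.51  -1.886 -0.003] F [-0.06 -0.29  0.22] g 0.0013520300382763154
[[4.525e-01 1.812e-01 2.000e-02 7.370e+01 0.000e+00]]
total 5
8.85 [0.4514 0.1807 0.0499] [-2.51  -1.885  0.006] F [-1.38 -0.39 -3.94] g 0.0004274643492957291
[[[0,0,6],[0,0,0]],[[0.5,0.5,12],[0,0,0]],[[0.5,0.5,18],[0,0,0]],[[0.5,1,24],[0,0,0]],[[1,1,30],[0,0,0]]]
```

View pics/s3c.png

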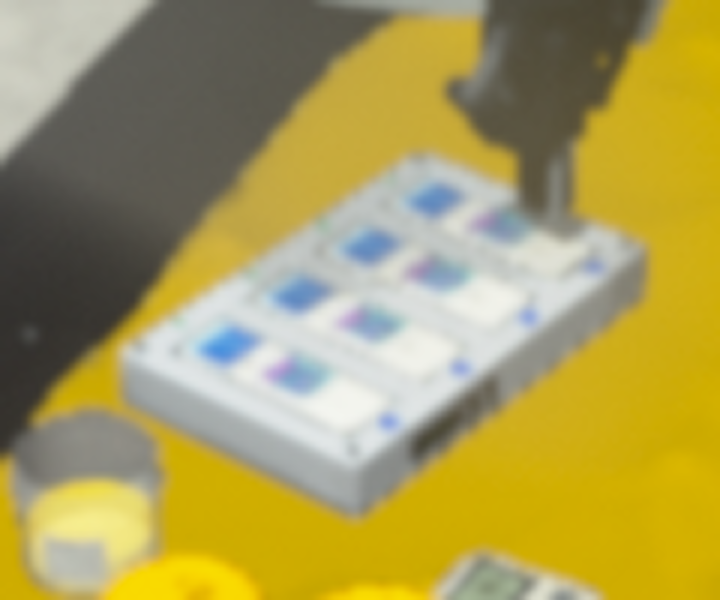

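carry_out(
  deltas=[
    [[0,0,6],[0,0,0]],
    [[0.5,0.5,12],[0,0,0]],
    [[0.5,0.5,18],[0,0,0]],
    [[0.5,1,22],[0,0,0]],
    [[1,1,26],[0,0,0]],
    [[1,1,29],[0,0,0]],
    [[1,1,29],[0,0,0]],
  ],
)

```text
time_s: 9.55
eef_pos: [0.453, 0.1815, 0.0217]
tcp_rot: [-2.511, -1.885, 0.004]
wrist_force: [-2.5, -0.6, 9.9]
grip_width: 0.001
```

```bash
python3 - <<'E'
from h import *
st(); a=snap('side','s4');cv2.imwrite('pics/s4c.png',cv2.resize(a[240:340,240:360],None,fx=6,fy=6,interpolation=2))
E
```

```text
9.55 [0.453  0.1815 0.0217] [-2.511 -1.885  0.004] F [-2.51 -0.62  9.94] g 0.0006884163070445201
```

View pics/s4c.png

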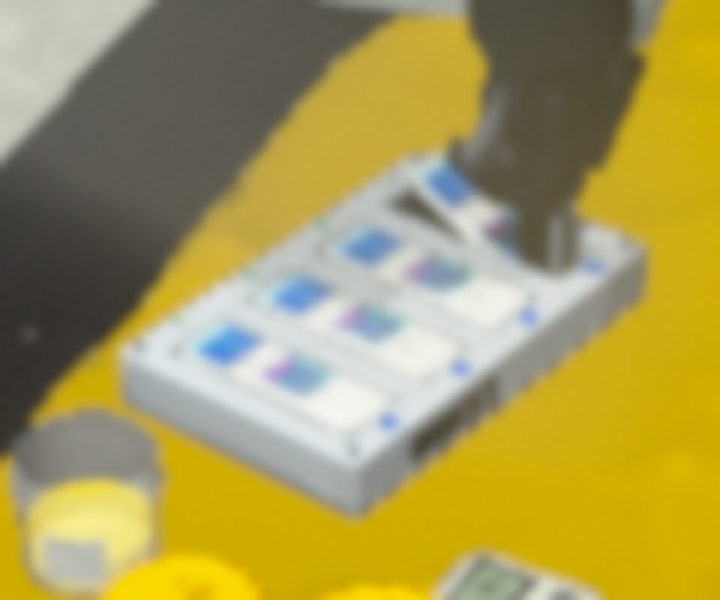

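```bash
python3 gb.py B:-32,-75,80,73.7,0 B:2,-75,95,73.7,27
```

```text
[[ 0.4525  0.1812  0.08   73.7     0.    ]
 [ 0.4851  0.1717  0.095  73.7    27.    ]]
total 6
9.6 [0.4529 0.1815 0.0217] [-2.511 -1.885  0.004] F [-1.5  -1.45  7.57] g -0.0006899800275590101
[[[0,-0.5,-29],[0,0,0]],[[-0.5,-0.5,-58.5],[0,0,0]],[[-0.5,8,-62],[-0.12,0,0]],[[-0.5,16.5,-66],[-0.24,0,0]],[[-0.5,25,-69.5],[-0.36,0,0]],[[-0.5,33.5,-73.5],[-0.47,0,0]]]
```

carry_out(
  deltas=[
    [[0,-0.5,-29],[0,0,0]],
    [[-0.5,-0.5,-58.5],[0,0,0]],
    [[-0.5,8,-62],[-0.12,0,0]],
    [[-0.5,16.5,-66],[-0.24,0,0]],
    [[-0.5,25,-69.5],[-0.36,0,0]],
    [[-0.5,33.5,-73.5],[-0.47,0,0]],
    [[-0.5,33.5,-73.5],[-0.47,0,0]],
  ],
  grip=0.45,
)

```text
time_s: 10.3
eef_pos: [0.4844, 0.1683, 0.0941]
tcp_rot: [2.216, 1.658, 0.35]
wrist_force: [1.3, -1.0, -0.6]
grip_width: 0.548
```

```bash
python3 - <<'E'
from h import *; import fr
st(); a=snap('side','s5')
for y in(-59.5,-90.5):
    for x,z in((39.9,49.4),(37.6,53.9)): print(np.round((proj('side',fr.B(x,y,z/1e3))-[240,240])*6))
cv2.imwrite('pics/s5c.png',cv2.resize(a[240:340,240:360],None,fx=6,fy=6,interpolation=2))
E
python3 gb.py s=20 B:28,-75,44.5,73.7,27
```

```text
10.3 [0.4844 0.1683 0.0941] [2.216 1.658 0.35 ] F [ 1.26 -0.95 -0.63] g 0.5482605885469166
[402. 179.]
[406. 173.]
[443. 151.]
[447. 145.]
[[5.101e-01 1.644e-01 4.450e-02 7.370e+01 2.700e+01]]
total 3
10.35 [0.4843 0.1686 0.0938] [2.216 1.657 0.352] F [-2.31  0.75 -1.47] g 0.5516690867771704
[[[1.5,1,18.5],[-0.01,0,0]],[[2.5,2,37],[-0.03,0.01,0]],[[4,3,55.5],[-0.04,0.01,0]]]
```

View pics/s5c.png

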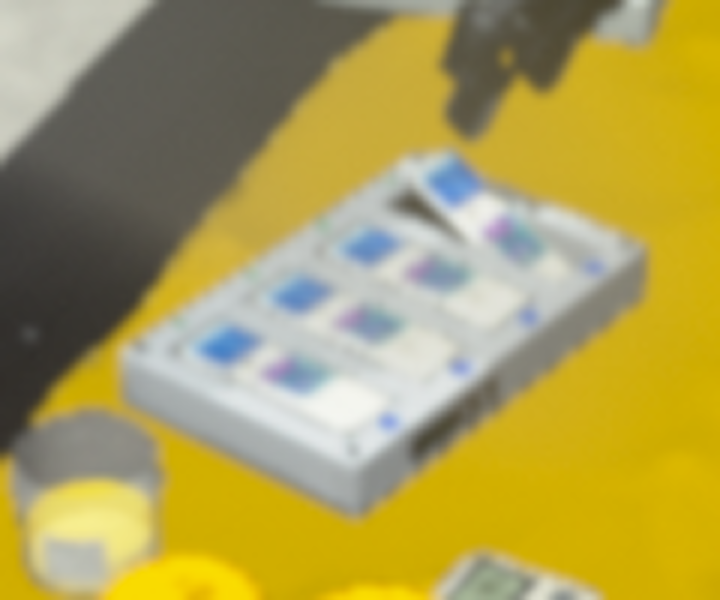

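carry_out(
  deltas=[
    [[1.5,0.5,18.5],[-0.01,0,0]],
    [[2.5,1,37],[-0.03,0.01,0]],
    [[4,1,47],[-0.04,0.01,0]],
    [[4,1,55.5],[-0.04,0.01,0]],
    [[4,1,55.5],[-0.04,0.01,0]],
    [[4,1,55.5],[-0.04,0.01,0]],
  ],
)

```text
time_s: 10.95
eef_pos: [0.5086, 0.1645, 0.0431]
tcp_rot: [2.189, 1.641, 0.391]
wrist_force: [-0.3, -0.5, 0.5]
grip_width: 0.552
```

```bash
python3 - <<'E'
from h import *
st(); a=snap('side','s6')
cv2.imwrite('pics/s6c.png',cv2.resize(a[240:340,240:360],None,fx=6,fy=6,interpolation=2))
E
python3 gb.py s=20 B:27,-75,44.5,73.7,27
```

```text
10.95 [0.5086 0.1645 0.0431] [2.189 1.641 0.391] F [-0.29 -0.45  0.47] g 0.5519456948260322
[[5.091e-01 1.646e-01 4.450e-02 7.370e+01 2.700e+01]]
total 1
11.0 [0.5085 0.1643 0.0435] [2.189 1.64  0.391] F [-0.05  0.33 -0.61] g 0.5535997583044886
[[[0.5,1,-0.5],[0,0,0]]]
```

View pics/s6c.png

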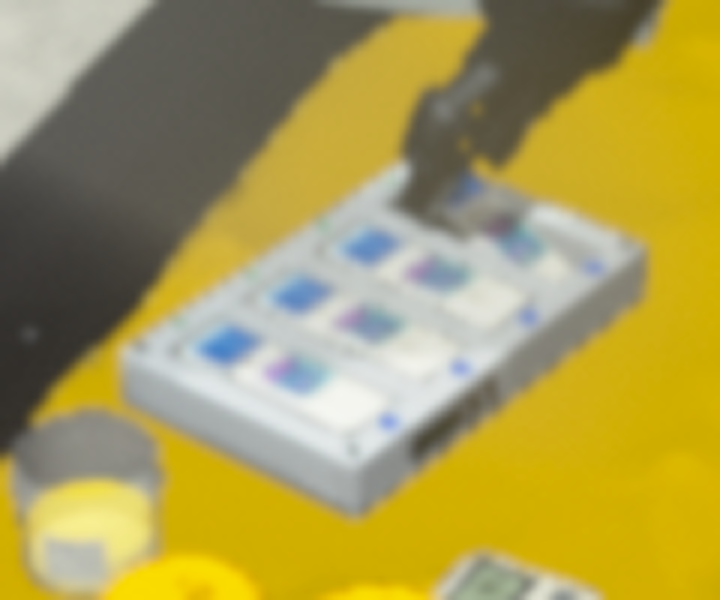

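Positioned over the tipped end; close.

carry_out(
  deltas=[
    [[0.5,0.5,-0.5],[0,0,0]],
    [[0.5,0.5,-0.5],[0,0,0]],
    [[0.5,0.5,-0.5],[0,0,0]],
    [[0.5,0.5,-0.5],[0,0,0]],
    [[0.5,0.5,-0.5],[0,0,0]],
  ],
  grip=1,
  newtons=30,
)

```text
time_s: 11.5
eef_pos: [0.5091, 0.1649, 0.0446]
tcp_rot: [2.189, 1.64, 0.392]
wrist_force: [-0.3, 0.5, 1.9]
grip_width: 0.34
```

```bash
python3 gb.py B:27,-75,80,73.7,27 B:27,-75,130,73.7,0
```

```text
[[ 0.5091  0.1646  0.08   73.7    27.    ]
 [ 0.5091  0.1646  0.13   73.7     0.    ]]
total 5
11.5 [0.5091 0.1649 0.0446] [2.189 1.64  0.392] F [-0.29  0.48  1.88] g 0.3402609432771546
[[[-0.5,16,-31.5],[0,0,0]],[[-0.5,22,-42.5],[0.12,0,0]],[[-0.5,27.5,-53.5],[0.24,0,0]],[[-0.5,33.5,-65],[0.35,0,0]],[[-0.5,39,-76],[0.47,0,0]]]
```

carry_out(
  deltas=[
    [[-0.5,8,-16],[0,0,0]],
    [[-0.5,16,-31.5],[0,0,0]],
    [[-0.5,22,-42.5],[0.12,0,0]],
    [[-0.5,27.5,-53.5],[0.24,0,0]],
    [[-0.5,33.5,-65],[0.35,0,0]],
    [[-0.5,39,-76],[0.47,0,0]],
    [[-0.5,39,-76],[0.47,0,0]],
  ],
)

```text
time_s: 12.2
eef_pos: [0.5082, 0.1654, 0.1305]
tcp_rot: [2.438, 1.816, 0.09]
wrist_force: [1.7, -0.7, -2.5]
grip_width: 0.346
```

```bash
python3 - <<'E'
from h import *
st(); a=snap('side','s7');b=snap('top','t7')
cv2.imwrite('pics/s7c.png',np.hstack([cv2.resize(a[200:320,240:360],None,fx=3.3,fy=3.3,interpolation=2),cv2.resize(b[180:300,165:285],None,fx=3.3,fy=3.3,interpolation=2)]))
E
python3 gb.py G:-38,-87,140,-20,0
```

```text
12.2 [0.5082 0.1654 0.1305] [2.438 1.816 0.09 ] F [ 1.66 -0.71 -2.54] g 0.3464429631269479
[[  0.5519  -0.2701   0.14   -20.       0.    ]]
total 12
12.3 [0.5135 0.1606 0.1305] [2.447 1.799 0.094] F [ 1.41 -1.17 -0.49] g 0.3442152539726661
[[[-33.5,13.5,1],[0.01,-0.01,0.13]],[[-66.5,27.5,2.5],[0.02,-0.01,0.27]],[[-100,41,3.5],[0.03,-0.02,0.4]],[[-133,55,5],[0.03,-0.03,0.54]],[[-166.5,68.5,6],[0.04,-0.04,0.67]],[[-200,82.5,7.5],[0.05,-0.04,0.81]],[[-233,96,8.5],[0.06,-0.05,0.94]],[[-266.5,110,10],[0.07,-0.06,1.08]]]
```

View pics/s7c.png

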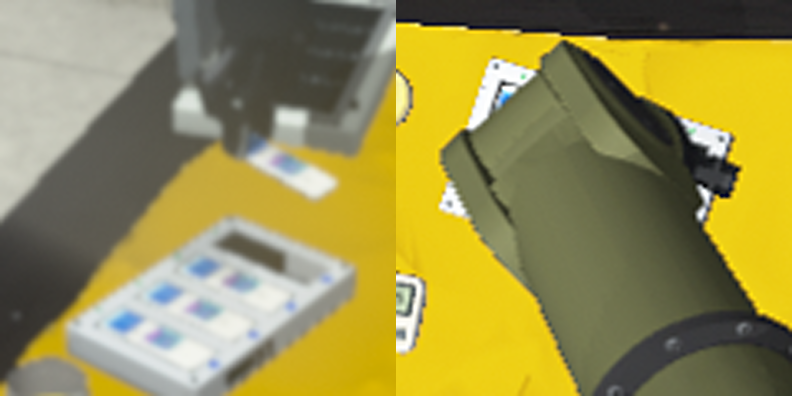

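```bash
python3 - <<'E'
from h import *
s=st(); print(np.round(s['joints'],3))
from scipy.spatial.transform import Rotation as Ro
print(Ro.from_rotvec(s['tcp_rot']).as_matrix().round(3))
E
```

```text
12.3 [0.5135 0.1606 0.1305] [2.447 1.799 0.094] F [ 1.41 -1.17 -0.49] g 0.3442152539726661
[-0.141  0.456 -0.381  1.952  0.394  0.722  0.496]
[[ 0.299  0.948  0.111]
 [ 0.954 -0.296 -0.046]
 [-0.011  0.12  -0.993]]
```

carry_out(
  deltas=[
    [[-33.5,13.5,1],[0.01,-0.01,0.13]],
    [[-66.5,27.5,2.5],[0.02,-0.01,0.27]],
    [[-100,41,3.5],[0.03,-0.02,0.4]],
    [[-133,55,5],[0.03,-0.03,0.54]],
    [[-166.5,68.5,6],[0.04,-0.04,0.67]],
    [[-200,82.5,7.5],[0.05,-0.04,0.81]],
    [[-233,96,8.5],[0.06,-0.05,0.94]],
    [[-266.5,110,10],[0.07,-0.06,1.08]],
  ],
)

```text
time_s: 13.1
eef_pos: [0.5383, -0.1276, 0.1359]
tcp_rot: [3.089, 0.28, 0.03]
wrist_force: [1.3, -0.2, 0.0]
grip_width: 0.342
```

```bash
python3 gb.py G:-38,-87,110,-84.45,0
```

```text
[[  0.5519  -0.2701   0.11   -84.45     0.    ]]
total 12
13.1 [ 0.5383 -0.1276  0.1359] [3.089 0.28  0.03 ] F [ 1.28 -0.17  0.03] g 0.3415300843509228
[[[-1,12,2.5],[0,0,0.14]],[[-2,23.5,5.5],[0,-0.01,0.28]],[[-3,35.5,8],[0,-0.01,0.41]],[[-4,47,10.5],[0.01,-0.02,0.55]],[[-5.5,59,13],[0.01,-0.02,0.69]],[[-6.5,70.5,16],[0.01,-0.02,0.83]],[[-7.5,82.5,18.5],[0.01,-0.03,0.96]],[[-8.5,94,21],[0.01,-0.03,1.1]]]
```

carry_out(
  deltas=[
    [[-1,12,2.5],[0,0,0.14]],
    [[-2,23.5,5.5],[0,-0.01,0.28]],
    [[-3,35.5,8],[0,-0.01,0.41]],
    [[-4,47,10.5],[0.01,-0.02,0.55]],
    [[-5.5,59,13],[0.01,-0.02,0.69]],
    [[-6.5,70.5,16],[0.01,-0.02,0.83]],
    [[-7.5,82.5,18.5],[0.01,-0.03,0.96]],
    [[-8.5,94,21],[0.01,-0.03,1.1]],
  ],
)

```text
time_s: 13.9
eef_pos: [0.5464, -0.2224, 0.1176]
tcp_rot: [2.792, -1.393, 0.012]
wrist_force: [-0.3, 0.4, -0.6]
grip_width: 0.348
```

```bash
python3 gb.py G:-38,-87,80,-84.45,0
```

```text
[[ 5.519e-01 -2.701e-01  8.000e-02 -8.445e+01  0.000e+00]]
total 4
13.9 [ 0.5464 -0.2224  0.1176] [ 2.792 -1.393  0.012] F [-0.28  0.42 -0.62] g 0.347613693469668
[[[10,6,9.5],[0,-0.01,0.14]],[[20.5,12,19.5],[0.01,-0.01,0.27]],[[30.5,18,29],[0.01,-0.02,0.41]],[[41,23.5,38.5],[0.01,-0.02,0.55]]]
```

carry_out(
  deltas=[
    [[10,6,5],[0,-0.01,0.14]],
    [[20.5,12,10],[0.01,-0.01,0.27]],
    [[30.5,18,20],[0.01,-0.02,0.41]],
    [[41,23.5,30],[0.01,-0.02,0.55]],
    [[41,23.5,38],[0.01,-0.02,0.55]],
    [[41,23.5,38],[0.01,-0.02,0.55]],
  ],
)

```text
time_s: 14.5
eef_pos: [0.5508, -0.2685, 0.0788]
tcp_rot: [2.326, -2.105, -0.004]
wrist_force: [0.5, 0.8, -0.9]
grip_width: 0.348
```

```bash
python3 - <<'E'
from h import *
st(); a=snap('side','s8');b=snap('top','t8')
cv2.imwrite('pics/s8c.png',np.hstack([cv2.resize(a[150:270,280:400],None,fx=3.3,fy=3.3,interpolation=2),cv2.resize(b[150:270,330:450],None,fx=3.3,fy=3.3,interpolation=2)]))
E
python3 gb.py s=8 G:-38,-87,43,-84.45,0
```

```text
14.5 [ 0.5508 -0.2685  0.0788] [ 2.326 -2.105 -0.004] F [ 0.49  0.8  -0.87] g 0.348057248736352
[[ 5.519e-01 -2.701e-01  4.300e-02 -8.445e+01  0.000e+00]]
total 5
14.6 [ 0.5519 -0.2686  0.0803] [ 2.327e+00 -2.106e+00 -1.000e-03] F [-0.54 -0.41  0.11] g 0.3476483887590437
[[[0.5,0,7.5],[0,0,0]],[[0.5,0,15],[0,0,0]],[[1,0,22.5],[0,0,0]],[[1,0,30],[0,0,0]],[[1.5,0,37.5],[0,0,0]]]
```

View pics/s8c.png

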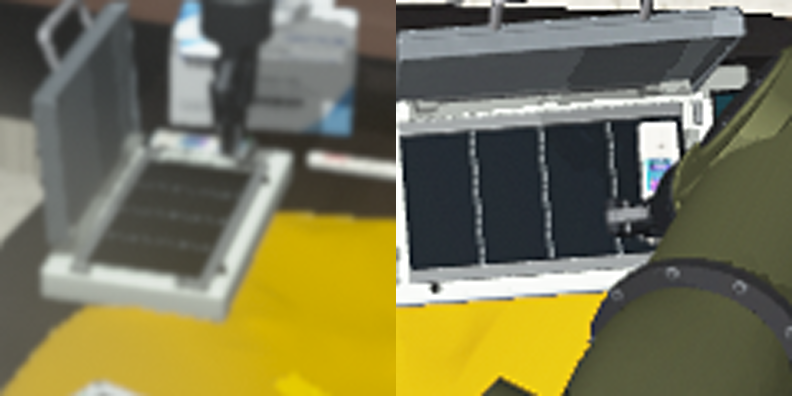

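```bash
python3 - <<'E'
from h import *; import fr
b=cv2.imread('pics/t8.png'); cv2.imwrite('pics/t8z.png',cv2.resize(b[175:235,385:435],None,fx=10,fy=10,interpolation=2))
for v in (186,187,188):
    p=onz('top',408.5,v,.082)[:2]-fr.G(0,0)[:2]; a=.097; print(p@[np.cos(a),np.sin(a)],p@[-np.sin(a),np.cos(a)])
E
```

```text
0.04751841527383906 -0.08747847998606507
0.044804237955764346 -0.08725217115996291
0.04209073794782223 -0.08702582789510867
```

View pics/t8z.png

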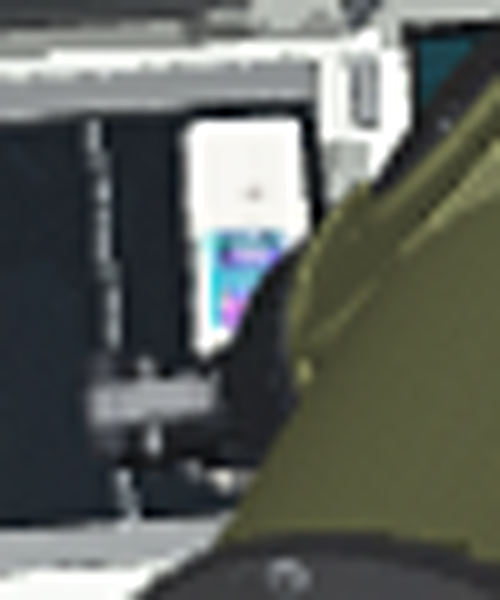

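```bash
python3 gb.py s=8 G:-34,-87,43,-84.45,0
```

```text
[[ 5.559e-01 -2.697e-01  4.300e-02 -8.445e+01  0.000e+00]]
total 5
14.6 [ 0.5519 -0.2686  0.0803] [ 2.327e+00 -2.106e+00 -1.000e-03] F [-0.54 -0.41  0.11] g 0.3476483887590437
[[[0.5,-1,7.5],[0,0,0]],[[0.5,-1.5,15],[0,0,0]],[[1,-2.5,22.5],[0,0,0]],[[1,-3,30],[0,0,0]],[[1.5,-4,37.5],[0,0,0]]]
```

carry_out(
  deltas=[
    [[0.5,-2,7.5],[0,0,0]],
    [[0.5,-4,15],[0,0,0]],
    [[1,-4,22.5],[0,0,0]],
    [[1,-4,29],[0,0,0]],
    [[1.5,-4,33],[0,0,0]],
    [[1.5,-4,36],[0,0,0]],
    [[1.5,-4,37],[0,0,0]],
  ],
)

```text
time_s: 15.3
eef_pos: [0.5558, -0.2699, 0.0429]
tcp_rot: [2.327, -2.107, -0.002]
wrist_force: [0.6, 0.2, -0.4]
grip_width: 0.345
```

```bash
python3 - <<'E'
from h import *
st(); a=snap('side','s9');b=snap('top','t9')
cv2.imwrite('pics/s9c.png',np.hstack([cv2.resize(a[150:270,280:400],None,fx=3.3,fy=3.3,interpolation=2),cv2.resize(b[150:270,330:450],None,fx=3.3,fy=3.3,interpolation=2)]))
st()
E
```

```text
15.3 [ 0.5558 -0.2699  0.0429] [ 2.327e+00 -2.107e+00 -2.000e-03] F [ 0.56  0.16 -0.41] g 0.34475529521571985
15.4 [ 0.556  -0.2699  0.0433] [ 2.327e+00 -2.107e+00 -1.000e-03] F [-0.09 -0.28  0.07] g 0.34811931399727597
```

View pics/s9c.png

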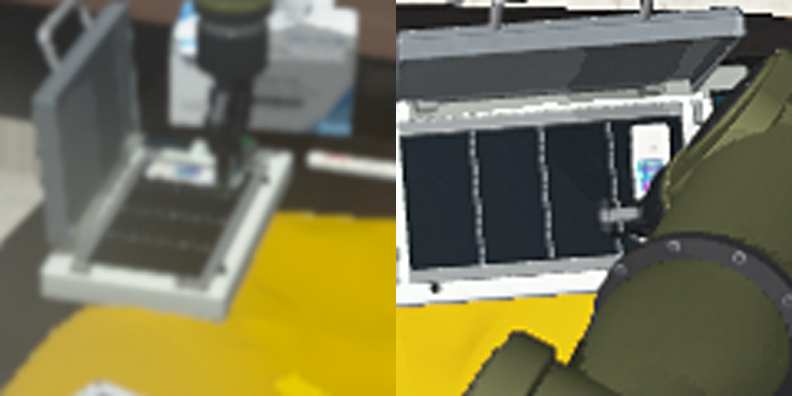

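carry_out(
  deltas=[
    [[0,0,0.5],[0,0,0]],
    [[0,0,1],[0,0,0]],
    [[0,0,1.5],[0,0,0]],
    [[0,0,1.5],[0,0,0]],
  ],
)

```text
time_s: 15.8
eef_pos: [0.556, -0.2699, 0.0419]
tcp_rot: [2.327, -2.107, -0.001]
wrist_force: [1.1, -0.2, -0.1]
grip_width: 0.344
```

carry_out(
  deltas=[
    [[0,0,0.5],[0,0,0]],
    [[0,0,0.5],[0,0,0]],
    [[0,0,0.5],[0,0,0]],
  ],
)

```text
time_s: 16.1
eef_pos: [0.5561, -0.2699, 0.0417]
tcp_rot: [2.327, -2.107, -0.0]
wrist_force: [-1.3, 0.7, 4.4]
grip_width: 0.347
```

Contact (4 N). Release to ~42 mm opening and rise.

carry_out(
  deltas=[
    [[0,0,0],[0,0,0]],
    [[0,0,0],[0,0,0]],
    [[0,0,0],[0,0,0]],
    [[0,0,-8],[0,0,0]],
    [[0,0,-30],[0,0,0]],
    [[0,0,-70],[0,0,0]],
    [[-30,0,-100],[0,0,0]],
    [[-70,0,-110],[0,0,0]],
  ],
  grip=0.5,
)

```text
time_s: 16.9
eef_pos: [0.5504, -0.2028, 0.1555]
tcp_rot: [2.324, -2.113, 0.01]
wrist_force: [0.7, 1.6, -0.3]
grip_width: 0.503
```

```bash
python3 gb.py B:-32,-25,120,73.7,0; python3 -c "
from h import *
print(status.sense()['joints'].round(2))"
```

```text
[[ 0.4666  0.2292  0.12   73.7     0.    ]]
total 20
16.9 [ 0.5504 -0.2028  0.1555] [ 2.324 -2.113  0.01 ] F [ 0.65  1.59 -0.33] g 0.5031965515822723
[[[-22,2,1.5],[0,0,-0.14]],[[-44,4.5,3.5],[0,0,-0.28]],[[-65.5,6.5,5],[0,0,-0.41]],[[-87.5,8.5,6.5],[0,0,-0.55]],[[-109.5,10.5,8],[0,0,-0.69]],[[-131.5,13,10],[0,0,-0.83]],[[-153.5,15,11.5],[0,0,-0.97]],[[-175.5,17,13],[0,0,-1.1]]]
[ 0.08  0.54  0.36  1.72 -0.23  0.92 -0.94]
```

carry_out(
  deltas=[
    [[-22,2,1.5],[0,0,-0.14]],
    [[-44,4.5,3.5],[0,0,-0.28]],
    [[-65.5,6.5,5],[0,0,-0.41]],
    [[-87.5,8.5,6.5],[0,0,-0.55]],
    [[-109.5,10.5,8],[0,0,-0.69]],
    [[-131.5,13,10],[0,0,-0.83]],
    [[-153.5,15,11.5],[0,0,-0.97]],
    [[-175.5,17,13],[0,0,-1.1]],
  ],
  grip=1,
)

```text
time_s: 17.7
eef_pos: [0.5168, -0.0291, 0.1421]
tcp_rot: [3.084, -0.578, 0.009]
wrist_force: [-0.0, 0.8, -0.5]
grip_width: 0.002
```

```bash
python3 gb.py B:-32,-25,120,73.7,0
```

```text
[[ 0.4666  0.2292  0.12   73.7     0.    ]]
total 12
17.7 [ 0.5168 -0.0291  0.1421] [ 3.084 -0.578  0.009] F [-0.    0.8  -0.52] g 0.0018970923424177155
[[[-11.5,-18.5,1.5],[0,0,-0.14]],[[-23.5,-37,3.5],[0,0,-0.28]],[[-35,-55.5,5],[0,0,-0.41]],[[-47,-74,7],[0,0,-0.55]],[[-58.5,-93,8.5],[0,0,-0.69]],[[-70.5,-111.5,10],[0,0,-0.83]],[[-82,-130,12],[0,0,-0.97]],[[-93.5,-148.5,13.5],[0.01,0,-1.1]]]
```

carry_out(
  deltas=[
    [[-11.5,-18.5,1.5],[0,0,-0.14]],
    [[-23.5,-37,3.5],[0,0,-0.28]],
    [[-35,-55.5,5],[0,0,-0.41]],
    [[-47,-74,7],[0,0,-0.55]],
    [[-58.5,-93,8.5],[0,0,-0.69]],
    [[-70.5,-111.5,10],[0,0,-0.83]],
    [[-82,-130,12],[0,0,-0.97]],
    [[-93.5,-148.5,13.5],[0.01,0,-1.1]],
  ],
)

```text
time_s: 18.5
eef_pos: [0.4834, 0.144, 0.128]
tcp_rot: [-2.929, -1.129, -0.008]
wrist_force: [-0.2, 0.0, 0.6]
grip_width: -0.001
```

```bash
python3 - <<'E'
from h import *
st(); a=snap('side','s10');b=snap('top','t10')
cv2.imwrite('pics/s10c.png',np.hstack([cv2.resize(a[160:340,240:400],None,fx=2.5,fy=2.5,interpolation=2),cv2.resize(b[150:330,310:450],None,fx=2.5,fy=2.5,interpolation=2)]))
E
python3 gb.py B:-32,-25,100,73.7,0 B:-32,-25,45,73.7,0
```

```text
18.5 [0.4834 0.144  0.128 ] [-2.929 -1.129 -0.008] F [-0.2   0.02  0.61] g -0.0007753766970752744
[[4.666e-01 2.292e-01 1.000e-01 7.370e+01 0.000e+00]
 [4.666e-01 2.292e-01 4.500e-02 7.370e+01 0.000e+00]]
total 6
18.6 [0.483  0.1459 0.128 ] [-2.927 -1.13  -0.008] F [-0.05 -0.31  0.39] g -0.00013560735221957004
[[[11,-18,7],[0,0,-0.14]],[[22,-36.5,14],[0,0,-0.27]],[[32.5,-54.5,21.5],[0,-0.01,-0.41]],[[43.5,-72.5,28.5],[0,-0.01,-0.55]],[[43.5,-72.5,56],[0,-0.01,-0.55]],[[43,-72.5,83.5],[0,-0.01,-0.55]]]
```

View pics/s10c.png

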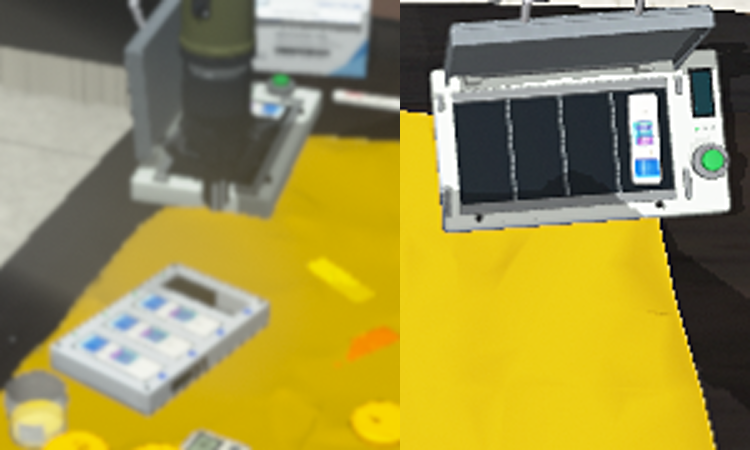

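Cassette 1 lies neatly in the -y place, centred between the rails, and the other three are flush in the block. On to lane -25.

carry_out(
  deltas=[
    [[11,-18,7],[0,0,-0.14]],
    [[22,-36.5,14],[0,0,-0.27]],
    [[32.5,-54.5,21.5],[0,-0.01,-0.41]],
    [[43.5,-72.5,28.5],[0,-0.01,-0.55]],
    [[43.5,-72.5,56],[0,-0.01,-0.55]],
    [[43,-72.5,76],[0,-0.01,-0.55]],
    [[43,-72.5,83],[0,-0.01,-0.55]],
    [[43,-72.5,83],[0,-0.01,-0.55]],
  ],
)

```text
time_s: 19.4
eef_pos: [0.4664, 0.228, 0.0449]
tcp_rot: [2.514, 1.881, -0.007]
wrist_force: [0.5, -0.1, 0.1]
grip_width: -0.002
```

```bash
python3 gb.py s=4.5 B:-32,-25,22.5,73.7,0
```

```text
[[4.666e-01 2.292e-01 2.250e-02 7.370e+01 0.000e+00]]
total 5
19.4 [0.4664 0.228  0.0449] [ 2.514  1.881 -0.007] F [ 0.47 -0.11  0.12] g -0.0015896913321174686
[[[0.5,0,4.5],[0,0,0]],[[0.5,0,9],[0,0,0]],[[1,0,13.5],[0,0,0]],[[1,0,18],[0,0,0]],[[1.5,0,22.5],[0,0,0]]]
```

carry_out(
  deltas=[
    [[0.5,0,4.5],[0,0,0]],
    [[1,0,9],[0,0,0]],
    [[1,0,13.5],[0,0,0]],
    [[1,0,18],[0,0,0]],
    [[1,0,21],[0,0,0]],
    [[1,0,22.5],[0,0,0]],
    [[1,0,22.5],[0,0,0]],
  ],
)

```text
time_s: 20.1
eef_pos: [0.4665, 0.2288, 0.0223]
tcp_rot: [2.514, 1.881, -0.008]
wrist_force: [-1.3, -0.2, 1.6]
grip_width: -0.001
```

```bash
python3 gb.py B:-32,-25,80,73.7,0 B:4,-25,95,73.7,27
```

```text
[[ 0.4666  0.2292  0.08   73.7     0.    ]
 [ 0.5011  0.2191  0.095  73.7    27.    ]]
total 6
20.1 [0.4665 0.2288 0.0223] [ 2.514  1.881 -0.008] F [-1.33 -0.16  1.65] g -0.0005995557364203251
[[[0,0,-29],[0,0,0]],[[0,0,-57.5],[0,0.01,0]],[[0,9,-61.5],[-0.12,0.01,0]],[[0,18,-65],[-0.24,0.01,0]],[[0,27,-69],[-0.36,0.01,0]],[[0,36,-72.5],[-0.47,0.01,0]]]
```

carry_out(
  deltas=[
    [[0,0,-29],[0,0,0]],
    [[0,0,-57.5],[0,0.01,0]],
    [[0,9,-61.5],[-0.12,0.01,0]],
    [[0,18,-65],[-0.24,0.01,0]],
    [[0,27,-69],[-0.36,0.01,0]],
    [[0,36,-72.5],[-0.47,0.01,0]],
    [[0,36,-72.5],[-0.47,0.01,0]],
    [[0,36,-72.5],[-0.47,0.01,0]],
  ],
  grip=0.45,
)

```text
time_s: 20.9
eef_pos: [0.5, 0.2205, 0.0946]
tcp_rot: [2.191, 1.649, 0.398]
wrist_force: [0.5, -0.0, 0.0]
grip_width: 0.55
```

```bash
python3 - <<'E'
from h import *
st(); a=snap('side','s11')
cv2.imwrite('pics/s11c.png',cv2.resize(a[240:340,240:360],None,fx=6,fy=6,interpolation=2))
E
python3 gb.py s=20 B:29.5,-25,45,73.7,27
```

```text
20.9 [0.5    0.2205 0.0946] [2.191 1.649 0.398] F [ 0.53 -0.04  0.01] g 0.5500943078223558
[[5.256e-01 2.119e-01 4.500e-02 7.370e+01 2.700e+01]]
total 3
20.95 [0.5006 0.22   0.0947] [2.192 1.648 0.397] F [-0.72 -0.32  0.27] g 0.5478161282360218
[[[-0.5,0.5,18.5],[0,0,0]],[[-0.5,0.5,37.5],[0,0,0]],[[-1,1,56],[0,0,0]]]
```

View pics/s11c.png

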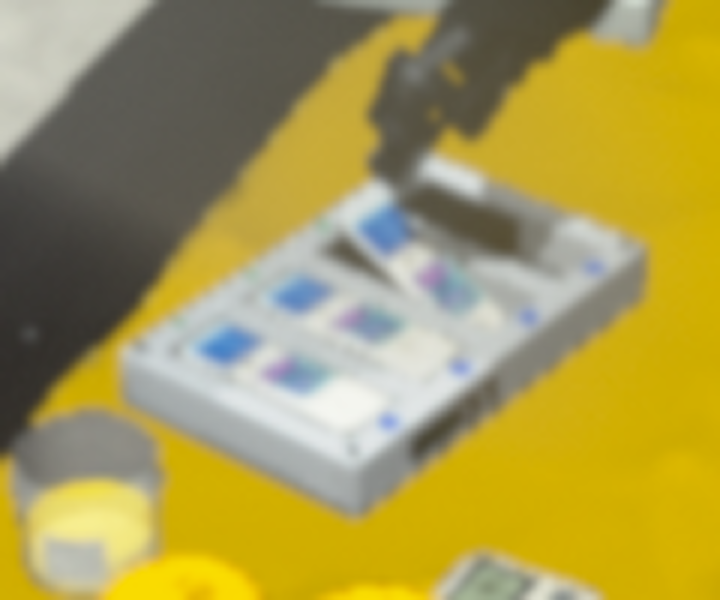

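carry_out(
  deltas=[
    [[-0.5,0.5,18.5],[0,0,0]],
    [[-0.5,0.5,37.5],[0,0,0]],
    [[-1,1,48],[0,0,0]],
    [[-1,1,55.5],[0,0,0]],
    [[-1,1,55.5],[0,0,0]],
    [[-1,1,55.5],[0,0,0]],
  ],
)

```text
time_s: 21.55
eef_pos: [0.5259, 0.2113, 0.0457]
tcp_rot: [2.194, 1.645, 0.397]
wrist_force: [0.2, 0.4, -0.2]
grip_width: 0.549
```

carry_out(
  deltas=[
    [[0,0,0],[0,0,0]],
    [[0,0,0],[0,0,0]],
    [[0,0,0],[0,0,0]],
    [[0,0,0],[0,0,0]],
    [[0,0,0],[0,0,0]],
  ],
  grip=1,
  newtons=30,
)

```text
time_s: 22.05
eef_pos: [0.5262, 0.2114, 0.0461]
tcp_rot: [2.194, 1.645, 0.398]
wrist_force: [-0.1, 0.3, 1.6]
grip_width: 0.344
```

```bash
python3 gb.py B:29.5,-25,80,73.7,27 B:29.5,-25,130,73.7,0
```

```text
[[ 0.5256  0.2119  0.08   73.7    27.    ]
 [ 0.5256  0.2119  0.13   73.7     0.    ]]
total 5
22.05 [0.5262 0.2114 0.0461] [2.194 1.645 0.398] F [-0.1   0.34  1.59] g 0.34428058411839146
[[[0.5,14.5,-30.5],[0,0,0]],[[0.5,20.5,-41.5],[0.11,0,0]],[[0.5,26,-53],[0.23,0,0]],[[0.5,31.5,-64],[0.35,0,0]],[[0.5,37.5,-75],[0.47,0,0]]]
```

carry_out(
  deltas=[
    [[0.5,7,-15],[0,0,0]],
    [[0.5,14.5,-30.5],[0,0,0]],
    [[0.5,20.5,-41.5],[0.11,0,0]],
    [[0.5,26,-53],[0.23,0,0]],
    [[0.5,31.5,-64],[0.35,0,0]],
    [[0.5,37.5,-75],[0.47,0,0]],
    [[0.5,37.5,-75],[0.47,0,0]],
  ],
)

```text
time_s: 22.75
eef_pos: [0.5276, 0.2124, 0.1334]
tcp_rot: [-2.505, -1.879, -0.01]
wrist_force: [1.1, -0.9, -0.4]
grip_width: 0.342
```

```bash
python3 gb.py G:-35,-29,140,-84.45,0
```

```text
[[  0.5493  -0.2121   0.14   -84.45     0.    ]]
total 20
22.75 [0.5276 0.2124 0.1334] [-2.505 -1.879 -0.01 ] F [ 1.08 -0.89 -0.44] g 0.3423346346451381
[[[-20,7,-0.5],[0,0,0.14]],[[-40,14,-1],[0,0,0.28]],[[-60,21,-1.5],[0,0,0.41]],[[-80.5,28,-2.5],[0,0,0.55]],[[-100.5,35,-3],[0,0,0.69]],[[-120.5,42,-3.5],[0,0,0.83]],[[-140.5,49,-4],[-0.01,0,0.97]],[[-160.5,56,-4.5],[-0.01,0,1.1]]]
```

carry_out(
  deltas=[
    [[-20,7,-0.5],[0,0,0.14]],
    [[-40,14,-1],[0,0,0.28]],
    [[-60,21,-1.5],[0,0,0.41]],
    [[-80.5,28,-2.5],[0,0,0.55]],
    [[-100.5,35,-3],[0,0,0.69]],
    [[-120.5,42,-3.5],[0,0,0.83]],
    [[-140.5,49,-4],[-0.01,0,0.97]],
    [[-160.5,56,-4.5],[-0.01,0,1.1]],
  ],
)

```text
time_s: 23.55
eef_pos: [0.536, 0.042, 0.1357]
tcp_rot: [-3.124, -0.285, -0.008]
wrist_force: [-0.2, 0.5, -0.7]
grip_width: 0.347
```

```bash
python3 gb.py G:-35,-29,120,-84.45,0
```

```text
[[  0.5493  -0.2121   0.12   -84.45     0.    ]]
total 12
23.55 [0.536  0.042  0.1357] [-3.124 -0.285 -0.008] F [-0.18  0.51 -0.71] g 0.34651084735904464
[[[-3,21,1],[0,0,0.14]],[[-5.5,42,2.5],[0,0,0.28]],[[-8.5,63,3.5],[0,0,0.41]],[[-11,84,5],[0,0,0.55]],[[-14,105,6],[0,0,0.69]],[[-16.5,126,7.5],[0,0,0.83]],[[-19.5,147,8.5],[0,0,0.97]],[[-22,168,9.5],[0,0,1.1]]]
```

carry_out(
  deltas=[
    [[-3,21,1],[0,0,0.14]],
    [[-5.5,42,2.5],[0,0,0.28]],
    [[-8.5,63,3.5],[0,0,0.41]],
    [[-11,84,5],[0,0,0.55]],
    [[-14,105,6],[0,0,0.69]],
    [[-16.5,126,7.5],[0,0,0.83]],
    [[-19.5,147,8.5],[0,0,0.97]],
    [[-22,168,9.5],[0,0,1.1]],
  ],
)

```text
time_s: 24.35
eef_pos: [0.5446, -0.1276, 0.1252]
tcp_rot: [-2.807, 1.396, -0.003]
wrist_force: [-0.0, -1.1, -0.3]
grip_width: 0.343
```

```bash
python3 gb.py G:-35,-29,110,-84.45,0 G:-35,-29,70,-84.45,0
```

```text
[[ 5.493e-01 -2.121e-01  1.100e-01 -8.445e+01  0.000e+00]
 [ 5.493e-01 -2.121e-01  7.000e-02 -8.445e+01  0.000e+00]]
total 5
24.35 [ 0.5446 -0.1276  0.1252] [-2.807  1.396 -0.003] F [-0.03 -1.1  -0.32] g 0.3427688385822633
[[[17.5,12,3.5],[0,0,0.14]],[[35,23.5,7.5],[0,0,0.28]],[[52.5,35.5,11],[0,0,0.41]],[[70,47.5,15],[-0.01,0,0.55]],[[70,47.5,55],[-0.01,0,0.55]]]
```

carry_out(
  deltas=[
    [[17.5,12,3.5],[0,0,0.14]],
    [[35,23.5,7.5],[0,0,0.28]],
    [[52.5,35.5,11],[0,0,0.41]],
    [[70,47.5,15],[-0.01,0,0.55]],
    [[70,47.5,35],[-0.01,0,0.55]],
    [[70,47.5,55],[-0.01,0,0.55]],
    [[70,47.5,55],[-0.01,0,0.55]],
  ],
)

```text
time_s: 25.05
eef_pos: [0.5475, -0.2107, 0.0673]
tcp_rot: [2.325, -2.107, -0.015]
wrist_force: [-0.8, 1.2, 0.3]
grip_width: 0.341
```

```bash
python3 - <<'E'
from h import *; import fr
s=st(); b=snap('top','t12'); cv2.imwrite('pics/t12z.png',cv2.resize(b[175:245,360:440],None,fx=8,fy=8,interpolation=2))
E
python3 gb.py s=8 G:-35,-29,41.5,-84.45,0
```

```text
25.05 [ 0.5475 -0.2107  0.0673] [ 2.325 -2.107 -0.015] F [-0.84  1.21  0.27] g 0.3408676036844515
[[ 5.493e-01 -2.121e-01  4.150e-02 -8.445e+01  0.000e+00]]
total 4
25.1 [ 0.5483 -0.2111  0.0687] [ 2.325 -2.108 -0.012] F [-0.2  -0.02  0.31] g 0.34472043850007084
[[[0.5,-0.5,7],[0,0,0]],[[0.5,-0.5,13.5],[0,0,0]],[[1,-1,20.5],[0.01,0,0]],[[1,-1,27],[0.01,0,0]]]
```

View pics/t12z.png

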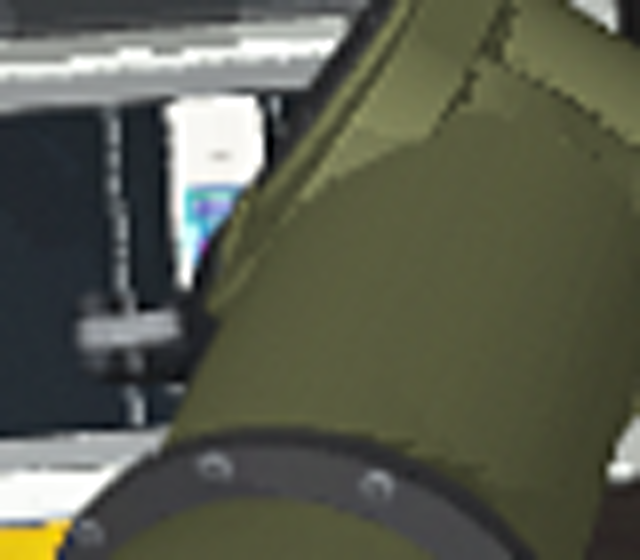

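```bash
python3 - <<'E'
from h import *; import fr
u=360+215/8;v=175+94/8
p=onz('top',u,v,.071)[:2]-fr.G(0,0)[:2]; a=.097; print(p@[np.cos(a),np.sin(a)],p@[-np.sin(a),np.cos(a)])
E
```

```text
0.051436022267088516 -0.031316291990561504
```

carry_out(
  deltas=[
    [[0,0.5,7],[0,0,0]],
    [[0,1,13.5],[0,0,0]],
    [[0,1,20.5],[0.01,0,0]],
    [[0,1,24],[0.01,0,0]],
    [[0,1,26],[0.01,0,0]],
    [[0,1,27],[0.01,0,0]],
    [[0,1,27],[0.01,0,0]],
  ],
)

```text
time_s: 25.8
eef_pos: [0.5471, -0.2112, 0.0418]
tcp_rot: [-2.325, 2.107, 0.001]
wrist_force: [-0.2, 0.2, 0.2]
grip_width: 0.346
```

carry_out(
  deltas=[
    [[0,0,0.5],[0,0,0]],
    [[0,0,0.5],[0,0,0]],
  ],
)

```text
time_s: 26.0
eef_pos: [0.5473, -0.2112, 0.0415]
tcp_rot: [-2.325, 2.107, 0.0]
wrist_force: [0.4, 0.1, 0.6]
grip_width: 0.345
```

carry_out(
  deltas=[
    [[0,0,0.5],[0,0,0]],
    [[0,0,1],[0,0,0]],
    [[0,0,1],[0,0,0]],
  ],
)

```text
time_s: 26.3
eef_pos: [0.5474, -0.2113, 0.0413]
tcp_rot: [-2.324, 2.107, -0.0]
wrist_force: [-2.8, 1.1, 7.7]
grip_width: 0.346
```

Contact (7.7 N). Release and rise.

carry_out(
  deltas=[
    [[0,0,-0.5],[0,0,0]],
    [[0,0,-0.5],[0,0,0]],
    [[0,0,-0.5],[0,0,0]],
    [[0,0,-8],[0,0,0]],
    [[0,0,-30],[0,0,0]],
    [[0,0,-70],[0,0,0]],
    [[-20,2,-85],[0,0,-0.14]],
    [[-45,4,-90],[0,0,-0.28]],
  ],
  grip=0.5,
)

```text
time_s: 27.1
eef_pos: [0.5397, -0.1686, 0.1342]
tcp_rot: [-2.598, 1.758, -0.009]
wrist_force: [0.1, 0.5, -1.7]
grip_width: 0.496
```

```bash
python3 gb.py B:-32,25,120,73.7,0
```

```text
[[ 0.4806  0.2772  0.12   73.7     0.    ]]
total 18
27.1 [ 0.5397 -0.1686  0.1342] [-2.598  1.758 -0.009] F [ 0.1   0.48 -1.68] g 0.49605494292402996
[[[-24,-6,1],[0,0,-0.14]],[[-48.5,-12.5,1.5],[0,0,-0.28]],[[-72.5,-18.5,2.5],[0,0,-0.41]],[[-97,-24.5,3],[0,0,-0.55]],[[-121,-31,4],[0,0,-0.69]],[[-145.5,-37,4.5],[0,0,-0.83]],[[-169.5,-43,5.5],[0,0,-0.96]],[[-193.5,-49.5,6.5],[0,0,-1.1]]]
```

carry_out(
  deltas=[
    [[-24,-6,1],[0,0,-0.14]],
    [[-48.5,-12.5,1.5],[0,0,-0.28]],
    [[-72.5,-18.5,2.5],[0,0,-0.41]],
    [[-97,-24.5,3],[0,0,-0.55]],
    [[-121,-31,4],[0,0,-0.69]],
    [[-145.5,-37,4.5],[0,0,-0.83]],
    [[-169.5,-43,5.5],[0,0,-0.96]],
    [[-193.5,-49.5,6.5],[0,0,-1.1]],
  ],
  grip=1,
)

```text
time_s: 27.9
eef_pos: [0.5136, 0.0301, 0.1282]
tcp_rot: [-3.138, 0.133, -0.013]
wrist_force: [0.5, 0.2, -0.2]
grip_width: 0.002
```

```bash
python3 gb.py B:-32,25,100,73.7,0
```

```text
[[ 0.4806  0.2772  0.1    73.7     0.    ]]
total 10
27.9 [0.5136 0.0301 0.1282] [-3.138  0.133 -0.013] F [ 0.49  0.21 -0.15] g 0.0016992723387689178
[[[-5.5,-24.5,3],[0,0,-0.14]],[[-11,-48.5,5.5],[0,0,-0.27]],[[-16,-73,8.5],[0,0,-0.41]],[[-21.5,-97.5,11],[0,0,-0.55]],[[-27,-121.5,14],[0,0,-0.69]],[[-32.5,-146,17],[0,0,-0.82]],[[-38,-170.5,19.5],[0,-0.01,-0.96]],[[-43,-194.5,22.5],[0,-0.01,-1.1]]]
```

carry_out(
  deltas=[
    [[-5.5,-24.5,3],[0,0,-0.14]],
    [[-11,-48.5,5.5],[0,0,-0.27]],
    [[-16,-73,8.5],[0,0,-0.41]],
    [[-21.5,-97.5,11],[0,0,-0.55]],
    [[-27,-121.5,14],[0,0,-0.69]],
    [[-32.5,-146,17],[0,0,-0.82]],
    [[-38,-170.5,19.5],[0,-0.01,-0.96]],
    [[-43,-194.5,22.5],[0,-0.01,-1.1]],
  ],
)

```text
time_s: 28.7
eef_pos: [0.4876, 0.2284, 0.106]
tcp_rot: [2.738, 1.533, -0.003]
wrist_force: [0.4, -0.0, -0.9]
grip_width: 0.001
```

```bash
python3 - <<'E'
from h import *
st(); a=snap('side','s13');b=snap('top','t13')
cv2.imwrite('pics/s13c.png',np.hstack([cv2.resize(a[160:340,240:400],None,fx=2.5,fy=2.5,interpolation=2),cv2.resize(b[150:330,310:450],None,fx=2.5,fy=2.5,interpolation=2)]))
E
python3 gb.py B:-32,25,85,73.7,0 B:-32,25,45,73.7,0
```

```text
28.7 [0.4876 0.2284 0.106 ] [ 2.738  1.533 -0.003] F [ 0.39 -0.02 -0.93] g 0.0011368681860411758
[[4.806e-01 2.772e-01 8.500e-02 7.370e+01 0.000e+00]
 [4.806e-01 2.772e-01 4.500e-02 7.370e+01 0.000e+00]]
total 3
28.8 [0.4866 0.2315 0.1058] [ 2.738e+00  1.538e+00 -1.000e-03] F [-0.66 -0.61 -1.  ] g -0.0031191682612110813
[[[18,-14.5,10.5],[0,0,-0.13]],[[36,-29,20.5],[0,0,-0.26]],[[36,-29,60.5],[0,0,-0.26]]]
```

View pics/s13c.png

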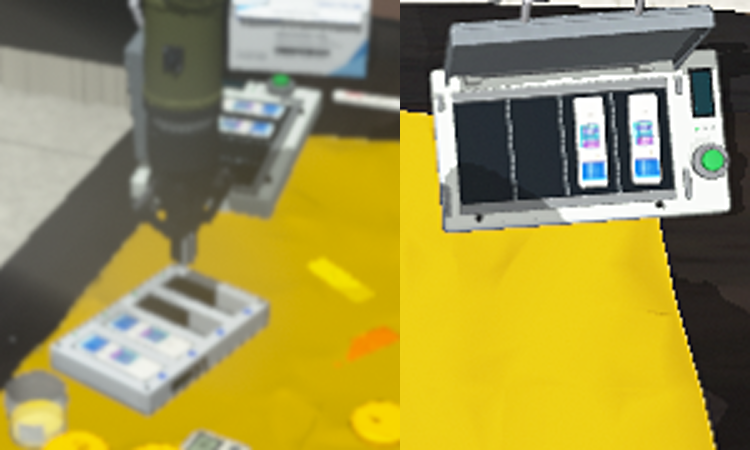

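Two are placed and two remain in the block. Next is lane +25.

carry_out(
  deltas=[
    [[18,-14.5,10.5],[0,0,-0.13]],
    [[36,-29,20.5],[0,0,-0.26]],
    [[36,-29,40],[0,0,-0.26]],
    [[36,-29,55],[0,0,-0.26]],
    [[36,-29,61],[0,0,-0.26]],
    [[36,-29,61],[0,0,-0.26]],
  ],
)

```text
time_s: 29.4
eef_pos: [0.4805, 0.2763, 0.0443]
tcp_rot: [2.517, 1.878, -0.004]
wrist_force: [0.1, 0.0, -0.1]
grip_width: 0.0
```

```bash
python3 gb.py s=4.5 B:-32,25,22,73.7,0
```

```text
[[4.806e-01 2.772e-01 2.200e-02 7.370e+01 0.000e+00]]
total 5
29.4 [0.4805 0.2763 0.0443] [ 2.517  1.878 -0.004] F [ 0.06  0.   -0.06] g 0.00012340023570476128
[[[0,0,4.5],[0,0,0]],[[0.5,0,9],[0,0,0]],[[0.5,0,13.5],[0,0,0]],[[1,0,18],[0,0,0]],[[1,0,22.5],[0,0,0]]]
```

carry_out(
  deltas=[
    [[0.5,0,4.5],[0,0,0]],
    [[1,0,9],[0,0,0]],
    [[1,0,13.5],[0,0,0]],
    [[1,0,18],[0,0,0]],
    [[1,0,21],[0,0,0]],
    [[1,0,22.5],[0,0,0]],
    [[1,0,22.5],[0,0,0]],
  ],
)

```text
time_s: 30.1
eef_pos: [0.4807, 0.2772, 0.022]
tcp_rot: [2.516, 1.878, -0.004]
wrist_force: [-0.7, -0.8, 4.9]
grip_width: -0.001
```

```bash
python3 gb.py B:-32,25,80,73.7,0 B:4,25,95,73.7,27
```

```text
[[ 0.4806  0.2772  0.08   73.7     0.    ]
 [ 0.5152  0.2671  0.095  73.7    27.    ]]
total 6
30.1 [0.4807 0.2772 0.022 ] [ 2.516  1.878 -0.004] F [-0.73 -0.83  4.87] g -0.0012845281840265163
[[[0,0,-29],[0,0,0]],[[0,0,-58],[0,0,0]],[[0,9,-61.5],[-0.12,0,0]],[[0,18,-65.5],[-0.24,0,0]],[[0,27,-69],[-0.35,0,0]],[[0,36,-73],[-0.47,0,0]]]
```

carry_out(
  deltas=[
    [[0,0,-29],[0,0,0]],
    [[0,0,-58],[0,0,0]],
    [[0,9,-61.5],[-0.12,0,0]],
    [[0,18,-65.5],[-0.24,0,0]],
    [[0,27,-69],[-0.35,0,0]],
    [[0,36,-73],[-0.47,0,0]],
    [[0,36,-73],[-0.47,0,0]],
    [[0,36,-73],[-0.47,0,0]],
  ],
  grip=0.45,
)

```text
time_s: 30.9
eef_pos: [0.5141, 0.2685, 0.0948]
tcp_rot: [2.19, 1.644, 0.386]
wrist_force: [0.5, 0.1, 0.5]
grip_width: 0.551
```

```bash
python3 - <<'E'
from h import *
st(); a=snap('side','s14')
cv2.imwrite('pics/s14c.png',cv2.resize(a[240:340,240:360],None,fx=5,fy=5,interpolation=2))
E
python3 gb.py s=20 B:29.5,25,45.5,73.7,27
```

```text
30.9 [0.5141 0.2685 0.0948] [2.19  1.644 0.386] F [0.48 0.09 0.49] g 0.5510040689105408
[[5.396e-01 2.599e-01 4.550e-02 7.370e+01 2.700e+01]]
total 3
30.95 [0.5152 0.2674 0.0949] [2.193 1.64  0.386] F [ 0.4   0.76 -0.1 ] g 0.5503457619437787
[[[0,0,18.5],[0,0,0]],[[0,0.5,37],[0,0,0]],[[0,0.5,55.5],[0,0,0]]]
```

View pics/s14c.png

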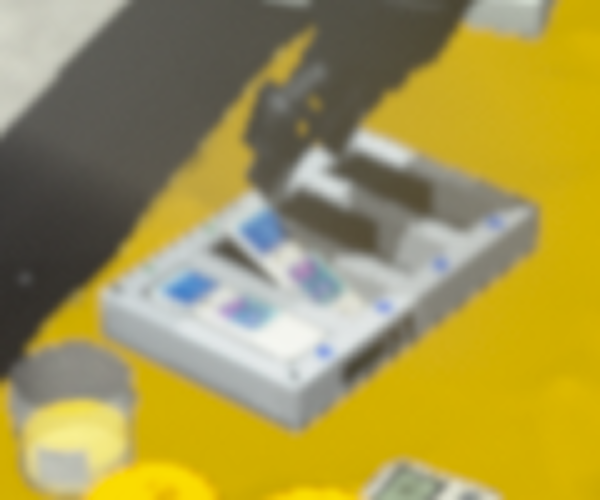

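Third cassette is tipped; grip it.

carry_out(
  deltas=[
    [[0,0,18.5],[0,0,0]],
    [[0,0.5,37],[0,0,0]],
    [[0,0.5,48],[0,0,0]],
    [[0,0.5,55.5],[0,0,0]],
    [[0,0.5,55.5],[0,0,0]],
    [[0,0.5,55.5],[0,0,0]],
  ],
)

```text
time_s: 31.55
eef_pos: [0.5398, 0.2596, 0.0457]
tcp_rot: [2.194, 1.639, 0.385]
wrist_force: [0.6, 0.0, 0.0]
grip_width: 0.552
```

carry_out(
  deltas=[
    [[0,0,0],[0,0,0]],
    [[0,0,0],[0,0,0]],
    [[0,0,0],[0,0,0]],
    [[0,0,0],[0,0,0]],
    [[0,0,0],[0,0,0]],
  ],
  grip=1,
  newtons=30,
)

```text
time_s: 32.05
eef_pos: [0.5399, 0.2599, 0.046]
tcp_rot: [2.194, 1.639, 0.387]
wrist_force: [0.5, 0.1, 1.5]
grip_width: 0.344
```

```bash
python3 gb.py B:29.5,25,80,73.7,27 B:29.5,25,130,73.7,0
```

```text
[[ 0.5396  0.2599  0.08   73.7    27.    ]
 [ 0.5396  0.2599  0.13   73.7     0.    ]]
total 5
32.05 [0.5399 0.2599 0.046 ] [2.194 1.639 0.387] F [0.48 0.15 1.46] g 0.3439675823256737
[[[0,15,-30.5],[0,0,0]],[[0,20.5,-41.5],[0.11,0,0]],[[-0.5,26.5,-52.5],[0.23,0,0]],[[-0.5,32,-64],[0.35,0,0]],[[-0.5,37.5,-75],[0.47,0,0]]]
```

carry_out(
  deltas=[
    [[0,7,-15],[0,0,0]],
    [[0,15,-30.5],[0,0,0]],
    [[0,20.5,-41.5],[0.11,0,0]],
    [[-0.5,26.5,-52.5],[0.23,0,0]],
    [[-0.5,32,-64],[0.35,0,0]],
    [[-0.5,37.5,-75],[0.47,0,0]],
    [[-0.5,37.5,-75],[0.47,0,0]],
  ],
)

```text
time_s: 32.75
eef_pos: [0.5452, 0.2555, 0.1317]
tcp_rot: [-2.525, -1.865, 0.004]
wrist_force: [1.7, -2.0, -1.4]
grip_width: 0.345
```

```bash
python3 gb.py G:-36,29,140,-84.45,0
```

```text
[[  0.5427  -0.1544   0.14   -84.45     0.    ]]
total 20
32.75 [0.5452 0.2555 0.1317] [-2.525 -1.865  0.004] F [ 1.74 -1.97 -1.38] g 0.34506725765003715
[[[-19.5,6,-0.5],[0,0,0.14]],[[-39.5,12,-1],[0,0,0.27]],[[-59,17.5,-1.5],[0,0,0.41]],[[-78.5,23.5,-1.5],[0,0,0.55]],[[-98,29.5,-2],[0,0,0.69]],[[-118,35.5,-2.5],[0,0,0.82]],[[-137.5,41.5,-3],[0,0,0.96]],[[-157,47,-3.5],[0,0,1.1]]]
```

carry_out(
  deltas=[
    [[-19.5,6,-0.5],[0,0,0.14]],
    [[-39.5,12,-1],[0,0,0.27]],
    [[-59,17.5,-1.5],[0,0,0.41]],
    [[-78.5,23.5,-1.5],[0,0,0.55]],
    [[-98,29.5,-2],[0,0,0.69]],
    [[-118,35.5,-2.5],[0,0,0.82]],
    [[-137.5,41.5,-3],[0,0,0.96]],
    [[-157,47,-3.5],[0,0,1.1]],
  ],
)

```text
time_s: 33.55
eef_pos: [0.5433, 0.0909, 0.1348]
tcp_rot: [-3.131, -0.262, 0.006]
wrist_force: [1.4, 0.3, -1.0]
grip_width: 0.346
```

```bash
python3 gb.py G:-36,29,120,-84.45,0
```

```text
[[  0.5427  -0.1544   0.12   -84.45     0.    ]]
total 12
33.55 [0.5433 0.0909 0.1348] [-3.131 -0.262  0.006] F [ 1.43  0.34 -0.95] g 0.3458391545246279
[[[-3.5,20,1],[0,0,0.14]],[[-7,40.5,2.5],[0,0,0.27]],[[-10.5,60.5,3.5],[0,0,0.41]],[[-14,80.5,5],[0,0,0.55]],[[-17.5,101,6],[0,0,0.68]],[[-20.5,121,7.5],[0,0,0.82]],[[-24,141,8.5],[0,0,0.96]],[[-27.5,161,10],[0,0,1.09]]]
```

carry_out(
  deltas=[
    [[-3.5,20,1],[0,0,0.14]],
    [[-7,40.5,2.5],[0,0,0.27]],
    [[-10.5,60.5,3.5],[0,0,0.41]],
    [[-14,80.5,5],[0,0,0.55]],
    [[-17.5,101,6],[0,0,0.68]],
    [[-20.5,121,7.5],[0,0,0.82]],
    [[-24,141,8.5],[0,0,0.96]],
    [[-27.5,161,10],[0,0,1.09]],
  ],
)

```text
time_s: 34.35
eef_pos: [0.5424, -0.0728, 0.1245]
tcp_rot: [2.807, -1.405, -0.006]
wrist_force: [0.6, 0.7, -0.5]
grip_width: 0.347
```

```bash
python3 gb.py G:-37,29,110,-84.45,0 G:-37,29,70,-84.45,0
```

```text
[[ 5.417e-01 -1.545e-01  1.100e-01 -8.445e+01  0.000e+00]
 [ 5.417e-01 -1.545e-01  7.000e-02 -8.445e+01  0.000e+00]]
total 5
34.35 [ 0.5424 -0.0728  0.1245] [ 2.807 -1.405 -0.006] F [ 0.61  0.7  -0.47] g 0.3467391140851055
[[[16,12.5,3.5],[0,0,0.14]],[[32.5,25,7.5],[0,0,0.27]],[[48.5,37,11],[0,0,0.41]],[[65,49.5,14.5],[0,0,0.55]],[[65,49.5,54.5],[0,0,0.55]]]
```

carry_out(
  deltas=[
    [[16,12.5,3.5],[0,0,0.14]],
    [[32.5,25,7.5],[0,0,0.27]],
    [[48.5,37,11],[0,0,0.41]],
    [[65,49.5,14.5],[0,0,0.55]],
    [[65,49.5,34.5],[0,0,0.55]],
    [[65,49.5,54.5],[0,0,0.55]],
    [[65,49.5,54.5],[0,0,0.55]],
  ],
)

```text
time_s: 35.05
eef_pos: [0.5395, -0.1535, 0.0677]
tcp_rot: [2.318, -2.111, -0.011]
wrist_force: [-0.8, 0.4, -0.2]
grip_width: 0.337
```

```bash
python3 - <<'E'
from h import *; import fr
s=st(); b=snap('top','t15'); cv2.imwrite('pics/t15z.png',cv2.resize(b[175:245,345:425],None,fx=8,fy=8,interpolation=2))
E
python3 gb.py s=8 G:-37,29,41.5,-84.45,0
```

```text
35.05 [ 0.5395 -0.1535  0.0677] [ 2.318 -2.111 -0.011] F [-0.82  0.44 -0.19] g 0.33740020708578367
[[ 5.417e-01 -1.545e-01  4.150e-02 -8.445e+01  0.000e+00]]
total 4
35.1 [ 0.5403 -0.1538  0.069 ] [ 2.319 -2.112 -0.008] F [ 0.14 -0.46  0.14] g 0.34574975805202635
[[[0,-0.5,7],[0,0,0]],[[0.5,-0.5,14],[0,0,0]],[[0.5,-1,20.5],[0.01,0,0]],[[1,-1.5,27.5],[0.01,0,0]]]
```

View pics/t15z.png

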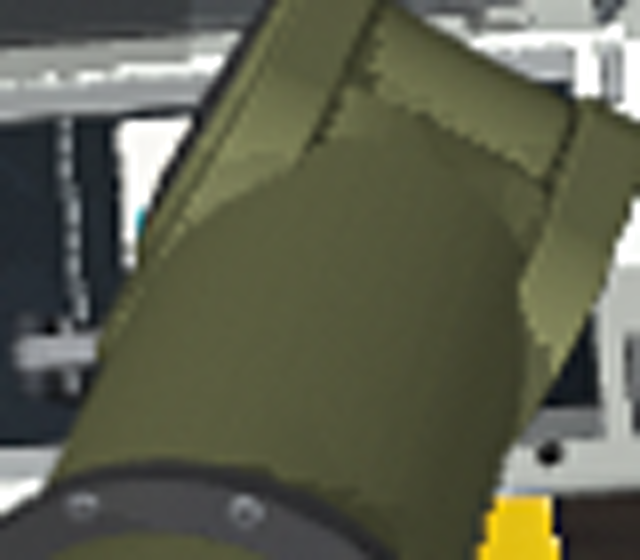

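```bash
python3 - <<'E'
from h import *; import fr
u=345+150/8;v=175+117/8
p=onz('top',u,v,.071)[:2]-fr.G(0,0)[:2]; a=.097; print(p@[np.cos(a),np.sin(a)],p@[-np.sin(a),np.cos(a)])
E
```

```text
0.04795627984519784 0.032078883474237645
```

carry_out(
  deltas=[
    [[0,-1,7],[0,0,0]],
    [[0.5,-1.5,14],[0,0,0]],
    [[0.5,-1.5,20.5],[0.01,0,0]],
    [[1,-1.5,24.5],[0.01,0,0]],
    [[1,-1.5,26.5],[0.01,0,0]],
    [[1,-1.5,27.5],[0.01,0,0]],
    [[1,-1.5,27.5],[0.01,0,0]],
  ],
)

```text
time_s: 35.8
eef_pos: [0.5416, -0.1548, 0.0418]
tcp_rot: [-2.321, 2.114, -0.002]
wrist_force: [0.4, 0.1, 1.0]
grip_width: 0.351
```

carry_out(
  deltas=[
    [[0,0,0.5],[0,0,0]],
    [[0,0,0.5],[0,0,0]],
    [[0,0,0.5],[0,0,0]],
  ],
)

```text
time_s: 36.1
eef_pos: [0.5418, -0.1549, 0.0417]
tcp_rot: [-2.32, 2.114, -0.003]
wrist_force: [-1.5, 0.3, 5.5]
grip_width: 0.344
```

Contact; release.

carry_out(
  deltas=[
    [[0,0,-0.5],[0,0,0]],
    [[0,0,-0.5],[0,0,0]],
    [[0,0,-0.5],[0,0,0]],
    [[0,0,-8],[0,0,0]],
    [[0,0,-30],[0,0,0]],
    [[0,0,-70],[0,0,0]],
    [[-20,2,-85],[0,0,-0.14]],
    [[-45,4,-90],[0,0,-0.28]],
  ],
  grip=0.5,
)

```text
time_s: 36.9
eef_pos: [0.5344, -0.1117, 0.1344]
tcp_rot: [-2.595, 1.766, -0.011]
wrist_force: [-0.3, 0.8, -0.6]
grip_width: 0.499
```

```bash
python3 gb.py B:-32,75,120,73.7,0
```

```text
[[ 0.4947  0.3252  0.12   73.7     0.    ]]
total 18
36.9 [ 0.5344 -0.1117  0.1344] [-2.595  1.766 -0.011] F [-0.31  0.8  -0.56] g 0.49940560856234906
[[[-23.5,-7,1],[0,0,-0.14]],[[-47,-13.5,1.5],[0,0,-0.28]],[[-70,-20.5,2.5],[0,0,-0.41]],[[-93.5,-27.5,3],[0,0,-0.55]],[[-117,-34,4],[0,0,-0.69]],[[-140.5,-41,4.5],[0,0,-0.83]],[[-163.5,-48,5.5],[0,0,-0.96]],[[-187,-55,6],[0,0,-1.1]]]
```

carry_out(
  deltas=[
    [[-23.5,-7,1],[0,0,-0.14]],
    [[-47,-13.5,1.5],[0,0,-0.28]],
    [[-70,-20.5,2.5],[0,0,-0.41]],
    [[-93.5,-27.5,3],[0,0,-0.55]],
    [[-117,-34,4],[0,0,-0.69]],
    [[-140.5,-41,4.5],[0,0,-0.83]],
    [[-163.5,-48,5.5],[0,0,-0.96]],
    [[-187,-55,6],[0,0,-1.1]],
  ],
  grip=1,
)

```text
time_s: 37.7
eef_pos: [0.517, 0.0831, 0.1285]
tcp_rot: [3.137, -0.141, 0.013]
wrist_force: [-0.4, -0.3, -0.2]
grip_width: -0.001
```

```bash
python3 gb.py B:-32,75,100,73.7,0
```

```text
[[ 0.4947  0.3252  0.1    73.7     0.    ]]
total 10
37.7 [0.517  0.0831 0.1285] [ 3.137 -0.141  0.013] F [-0.41 -0.34 -0.18] g -0.0011239825076256105
[[[-4.5,-24,3],[0,0,-0.14]],[[-9,-48,5.5],[0,0,-0.28]],[[-13.5,-71.5,8.5],[0,0,-0.41]],[[-17.5,-95.5,11],[0,0,-0.55]],[[-22,-119.5,14],[0,0,-0.69]],[[-26.5,-143.5,17],[0,0,-0.83]],[[-31,-167.5,19.5],[0,0,-0.96]],[[-35.5,-191.5,22.5],[0.01,0,-1.1]]]
```

carry_out(
  deltas=[
    [[-4.5,-24,3],[0,0,-0.14]],
    [[-9,-48,5.5],[0,0,-0.28]],
    [[-13.5,-71.5,8.5],[0,0,-0.41]],
    [[-17.5,-95.5,11],[0,0,-0.55]],
    [[-22,-119.5,14],[0,0,-0.69]],
    [[-26.5,-143.5,17],[0,0,-0.83]],
    [[-31,-167.5,19.5],[0,0,-0.96]],
    [[-35.5,-191.5,22.5],[0.01,0,-1.1]],
  ],
)

```text
time_s: 38.5
eef_pos: [0.499, 0.2781, 0.106]
tcp_rot: [-2.742, -1.526, -0.011]
wrist_force: [-0.8, 1.0, 0.1]
grip_width: -0.004
```

```bash
python3 - <<'E'
from h import *
st(); a=snap('side','s16');b=snap('top','t16')
cv2.imwrite('pics/s16c.png',np.hstack([cv2.resize(a[160:340,240:400],None,fx=2.5,fy=2.5,interpolation=2),cv2.resize(b[150:330,310:450],None,fx=2.5,fy=2.5,interpolation=2)]))
E
python3 gb.py B:-32,75,85,73.7,0 B:-32,75,45,73.7,0
```

```text
38.5 [0.499  0.2781 0.106 ] [-2.742 -1.526 -0.011] F [-0.85  0.98  0.08] g -0.0036629168459740595
[[4.947e-01 3.252e-01 8.500e-02 7.370e+01 0.000e+00]
 [4.947e-01 3.252e-01 4.500e-02 7.370e+01 0.000e+00]]
total 3
38.6 [0.4982 0.2806 0.1057] [-2.738 -1.527 -0.012] F [ 0.52 -0.3  -0.38] g -0.002327632632728285
[[[18,-13,10.5],[0,-0.01,-0.13]],[[36,-26.5,21],[0,-0.01,-0.27]],[[35.5,-26.5,61],[0,-0.01,-0.27]]]
```

View pics/s16c.png

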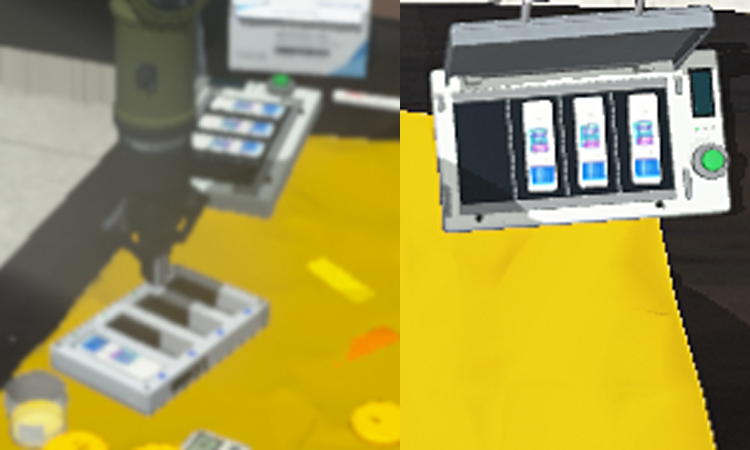

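```bash
python3 - <<'E'
from h import *; import fr
p=onz('top',157,208,.05)[:2]-fr.B(0,0)[:2]; a=-.285; print(p@[np.cos(a),np.sin(a)],p@[-np.sin(a),np.cos(a)])
E
```

```text
0.005830249809643347 0.18644231013236454
```

carry_out(
  deltas=[
    [[18,-13,10.5],[0,-0.01,-0.13]],
    [[36,-26.5,21],[0,-0.01,-0.27]],
    [[36,-26.5,41],[0,-0.01,-0.27]],
    [[36,-26.5,55],[0,-0.01,-0.27]],
    [[36,-26.5,61],[0,-0.01,-0.27]],
    [[36,-26.5,61],[0,-0.01,-0.27]],
  ],
)

```text
time_s: 39.2
eef_pos: [0.4948, 0.3243, 0.0444]
tcp_rot: [2.514, 1.883, -0.003]
wrist_force: [0.3, -0.1, -0.1]
grip_width: -0.0
```

```bash
python3 gb.py s=4.5 B:-32,75,22,73.7,0
```

```text
[[4.947e-01 3.252e-01 2.200e-02 7.370e+01 0.000e+00]]
total 5
39.2 [0.4948 0.3243 0.0444] [ 2.514  1.883 -0.003] F [ 0.28 -0.11 -0.05] g -0.0004192826204073432
[[[0,0,4.5],[0,0,0]],[[0.5,0,9],[0,0,0]],[[0.5,0,13.5],[0,0,0]],[[0.5,-0.5,18],[0,0,0]],[[1,-0.5,22.5],[0,0,0]]]
```

carry_out(
  deltas=[
    [[0.5,0,4.5],[0,0,0]],
    [[1,0,9],[0,0,0]],
    [[1,0,13.5],[0,0,0]],
    [[1,0,18],[0,0,0]],
    [[1,0,21],[0,0,0]],
    [[1,0,22.5],[0,0,0]],
    [[1,0,22.5],[0,0,0]],
  ],
)

```text
time_s: 39.9
eef_pos: [0.495, 0.3252, 0.0222]
tcp_rot: [2.514, 1.883, -0.003]
wrist_force: [-1.1, -0.8, 2.7]
grip_width: -0.005
```

```bash
python3 gb.py B:-32,75,80,73.7,0 B:4,75,95,73.7,27
```

```text
[[ 0.4947  0.3252  0.08   73.7     0.    ]
 [ 0.5292  0.315   0.095  73.7    27.    ]]
total 6
39.9 [0.495  0.3252 0.0222] [ 2.514  1.883 -0.003] F [-1.07 -0.82  2.74] g -0.005141400071752284
[[[0,0,-29],[0,0,0]],[[0,-0.5,-58],[0,0,0]],[[0,8.5,-61.5],[-0.12,0,0]],[[-0.5,17.5,-65.5],[-0.24,0,0]],[[-0.5,26.5,-69],[-0.35,0,0]],[[-0.5,35.5,-73],[-0.47,0,0]]]
```

carry_out(
  deltas=[
    [[0,0,-29],[0,0,0]],
    [[0,-0.5,-58],[0,0,0]],
    [[0,8.5,-61.5],[-0.12,0,0]],
    [[-0.5,17.5,-65.5],[-0.24,0,0]],
    [[-0.5,26.5,-69],[-0.35,0,0]],
    [[-0.5,35.5,-73],[-0.47,0,0]],
    [[-0.5,35.5,-73],[-0.47,0,0]],
    [[-0.5,35.5,-73],[-0.47,0,0]],
  ],
  grip=0.45,
)

```text
time_s: 40.7
eef_pos: [0.5279, 0.3162, 0.095]
tcp_rot: [2.189, 1.648, 0.388]
wrist_force: [0.0, -0.5, -0.1]
grip_width: 0.552
```

```bash
python3 - <<'E'
from h import *
st(); a=snap('side','s17')
cv2.imwrite('pics/s17c.png',cv2.resize(a[240:340,240:360],None,fx=5,fy=5,interpolation=2))
E
python3 gb.py s=20 B:29.5,75,45.5,73.7,27
```

```text
40.7 [0.5279 0.3162 0.095 ] [2.189 1.648 0.388] F [ 0.01 -0.5  -0.14] g 0.5517361744852588
[[5.537e-01 3.079e-01 4.550e-02 7.370e+01 2.700e+01]]
total 3
40.75 [0.5291 0.3149 0.0951] [2.192 1.644 0.388] F [ 0.13 -0.73  0.41] g 0.5480647616391408
[[[0,0,18.5],[0,0,0]],[[0,0.5,37],[0,0,0]],[[0.5,0.5,56],[0,0,0]]]
```

View pics/s17c.png

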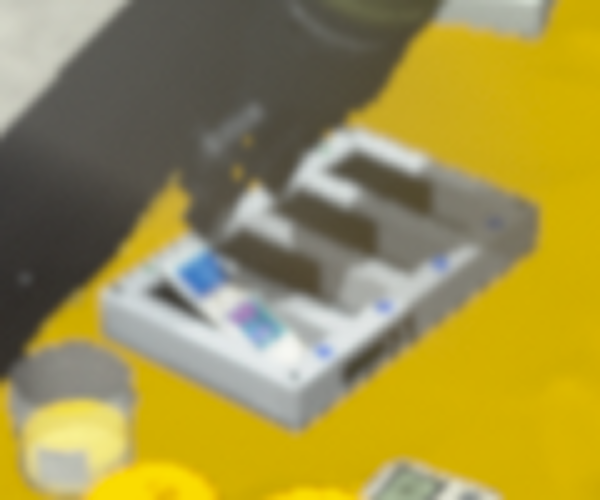

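Fourth is tipped; grip.

carry_out(
  deltas=[
    [[0,0,18.5],[0,0,0]],
    [[0,0.5,37],[0,0,0]],
    [[0.5,0.5,48],[0,0,0]],
    [[0.5,0.5,56],[0,0,0]],
    [[0.5,0.5,56],[0,0,0]],
    [[0.5,0.5,56],[0,0,0]],
  ],
)

```text
time_s: 41.35
eef_pos: [0.5541, 0.3077, 0.0455]
tcp_rot: [2.193, 1.643, 0.387]
wrist_force: [-0.2, -0.1, 0.6]
grip_width: 0.549
```

carry_out(
  deltas=[
    [[0,0,0],[0,0,0]],
    [[0,0,0],[0,0,0]],
    [[0,0,0],[0,0,0]],
    [[0,0,0],[0,0,0]],
    [[0,0,0],[0,0,0]],
  ],
  grip=1,
  newtons=30,
)

```text
time_s: 41.85
eef_pos: [0.5542, 0.308, 0.0459]
tcp_rot: [2.193, 1.643, 0.388]
wrist_force: [0.5, 0.5, 2.4]
grip_width: 0.343
```

```bash
python3 gb.py B:29.5,75,80,73.7,27 B:29.5,75,130,73.7,0
```

```text
[[ 0.5537  0.3079  0.08   73.7    27.    ]
 [ 0.5537  0.3079  0.13   73.7     0.    ]]
total 5
41.85 [0.5542 0.308  0.0459] [2.193 1.643 0.388] F [0.46 0.52 2.39] g 0.34272196320988196
[[[-0.5,15,-30.5],[0,0,0]],[[-0.5,20.5,-42],[0.11,0,0]],[[-0.5,26,-53],[0.23,0,0]],[[-0.5,32,-64],[0.35,0,0]],[[-0.5,37.5,-75.5],[0.47,0,0]]]
```

carry_out(
  deltas=[
    [[-0.5,7,-15],[0,0,0]],
    [[-0.5,15,-30.5],[0,0,0]],
    [[-0.5,20.5,-42],[0.11,0,0]],
    [[-0.5,26,-53],[0.23,0,0]],
    [[-0.5,32,-64],[0.35,0,0]],
    [[-0.5,37.5,-75.5],[0.47,0,0]],
    [[-0.5,37.5,-75.5],[0.47,0,0]],
  ],
)

```text
time_s: 42.55
eef_pos: [0.5586, 0.3044, 0.1313]
tcp_rot: [-2.522, -1.871, 0.002]
wrist_force: [1.0, -1.1, -1.5]
grip_width: 0.343
```

```bash
python3 gb.py G:-36,87,140,-84.45,0
```

```text
[[  0.537   -0.0967   0.14   -84.45     0.    ]]
total 20
42.55 [0.5586 0.3044 0.1313] [-2.522e+00 -1.871e+00  2.000e-03] F [ 0.99 -1.1  -1.53] g 0.34277538385219064
[[[-19.5,5,-0.5],[0,0,0.14]],[[-39,9.5,-1],[0,0,0.28]],[[-58.5,14.5,-1.5],[0,0,0.41]],[[-78,19,-2],[0,0,0.55]],[[-97.5,24,-2],[0,0,0.69]],[[-117,28.5,-2.5],[0,0,0.83]],[[-136.5,33.5,-3],[0,0,0.96]],[[-156,38.5,-3.5],[0,0,1.1]]]
```

carry_out(
  deltas=[
    [[-19.5,5,-0.5],[0,0,0.14]],
    [[-39,9.5,-1],[0,0,0.28]],
    [[-58.5,14.5,-1.5],[0,0,0.41]],
    [[-78,19,-2],[0,0,0.55]],
    [[-97.5,24,-2],[0,0,0.69]],
    [[-117,28.5,-2.5],[0,0,0.83]],
    [[-136.5,33.5,-3],[0,0,0.96]],
    [[-156,38.5,-3.5],[0,0,1.1]],
  ],
)

```text
time_s: 43.35
eef_pos: [0.5487, 0.1437, 0.1338]
tcp_rot: [3.128, 0.271, -0.003]
wrist_force: [0.1, 0.1, -0.4]
grip_width: 0.344
```

```bash
python3 gb.py G:-36,87,120,-84.45,0
```

```text
[[  0.537   -0.0967   0.12   -84.45     0.    ]]
total 12
43.35 [0.5487 0.1437 0.1338] [ 3.128e+00  2.710e-01 -3.000e-03] F [ 0.09  0.13 -0.36] g 0.3439544140643041
[[[-4.5,19.5,1],[0,0,0.14]],[[-9,39,2.5],[0,0,0.27]],[[-13,58.5,3.5],[0,0,0.41]],[[-17.5,78.5,5],[0,0,0.55]],[[-22,98,6],[0,0,0.69]],[[-26.5,117.5,7],[0,0,0.82]],[[-31,137,8.5],[0,0,0.96]],[[-35,156.5,9.5],[0,0,1.1]]]
```

carry_out(
  deltas=[
    [[-4.5,19.5,1],[0,0,0.14]],
    [[-9,39,2.5],[0,0,0.27]],
    [[-13,58.5,3.5],[0,0,0.41]],
    [[-17.5,78.5,5],[0,0,0.55]],
    [[-22,98,6],[0,0,0.69]],
    [[-26.5,117.5,7],[0,0,0.82]],
    [[-31,137,8.5],[0,0,0.96]],
    [[-35,156.5,9.5],[0,0,1.1]],
  ],
)

```text
time_s: 44.15
eef_pos: [0.5395, -0.0166, 0.1238]
tcp_rot: [2.802, -1.41, 0.0]
wrist_force: [0.9, -0.1, -1.1]
grip_width: 0.343
```

```bash
python3 gb.py G:-36,87,110,-84.45,0 G:-36,87,70,-84.45,0
```

```text
[[ 5.370e-01 -9.670e-02  1.100e-01 -8.445e+01  0.000e+00]
 [ 5.370e-01 -9.670e-02  7.000e-02 -8.445e+01  0.000e+00]]
total 5
44.15 [ 0.5395 -0.0166  0.1238] [ 2.802 -1.41   0.   ] F [ 0.91 -0.11 -1.1 ] g 0.34291758960780877
[[[15.5,12.5,3.5],[0,0,0.14]],[[31.5,25,7],[0,0,0.27]],[[47,37,10.5],[0,0,0.41]],[[63,49.5,14],[0,0,0.54]],[[62.5,49.5,54],[0,0,0.54]]]
```

carry_out(
  deltas=[
    [[15.5,12.5,3.5],[0,0,0.14]],
    [[31.5,25,7],[0,0,0.27]],
    [[47,37,10.5],[0,0,0.41]],
    [[63,49.5,14],[0,0,0.54]],
    [[63,49.5,34],[0,0,0.54]],
    [[63,49.5,54],[0,0,0.54]],
    [[63,49.5,54],[0,0,0.54]],
  ],
)

```text
time_s: 44.85
eef_pos: [0.5344, -0.0957, 0.0676]
tcp_rot: [2.323, -2.102, -0.003]
wrist_force: [-0.2, 0.7, -0.2]
grip_width: 0.343
```

```bash
python3 - <<'E'
from h import *; import fr
s=st(); b=snap('top','t18'); cv2.imwrite('pics/t18z.png',cv2.resize(b[175:245,325:405],None,fx=8,fy=8,interpolation=2))
E
python3 gb.py s=8 G:-36,87,41.5,-84.45,0
```

```text
44.85 [ 0.5344 -0.0957  0.0676] [ 2.323 -2.102 -0.003] F [-0.18  0.69 -0.16] g 0.3431058643807102
[[ 5.370e-01 -9.670e-02  4.150e-02 -8.445e+01  0.000e+00]]
total 4
44.9 [ 0.5353 -0.0959  0.0689] [ 2.324e+00 -2.103e+00 -1.000e-03] F [ 0.16  0.44 -0.26] g 0.3451823274487198
[[[0,-0.5,7],[0,0,0]],[[0.5,-1,13.5],[0,0,0]],[[0.5,-1.5,20.5],[0,0,0]],[[1,-2,27.5],[0.01,0,0]]]
```

View pics/t18z.png

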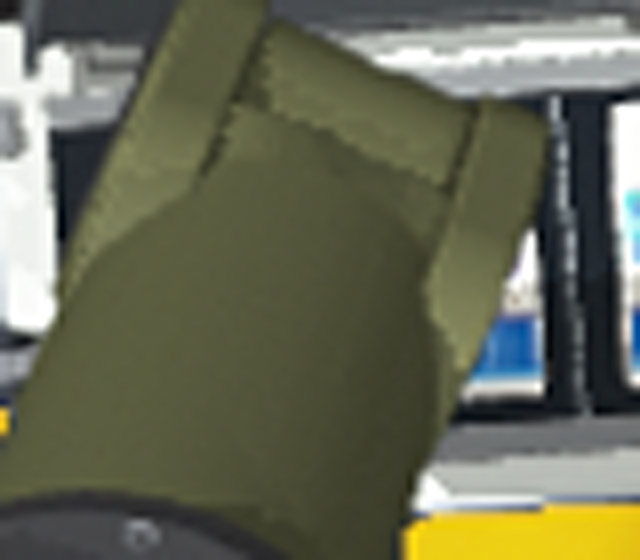

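carry_out(
  deltas=[
    [[0,-0.5,7],[0,0,0]],
    [[0.5,-1,13.5],[0,0,0]],
    [[0.5,-1,20.5],[0,0,0]],
    [[1,-1,24.5],[0.01,0,0]],
    [[1,-1,26.5],[0.01,0,0]],
    [[1,-1,27.5],[0.01,0,0]],
    [[1,-1,27.5],[0.01,0,0]],
  ],
)

```text
time_s: 45.6
eef_pos: [0.5362, -0.0972, 0.0416]
tcp_rot: [2.329, -2.108, 0.01]
wrist_force: [-0.5, -0.1, -0.2]
grip_width: 0.347
```

carry_out(
  deltas=[
    [[0,0,0.5],[0,0,0]],
    [[0,0,0.5],[0,0,0]],
    [[0,0,0.5],[0,0,0]],
  ],
)

```text
time_s: 45.9
eef_pos: [0.5364, -0.0972, 0.0415]
tcp_rot: [-2.329, 2.108, -0.01]
wrist_force: [-1.2, 1.1, 5.5]
grip_width: 0.339
```

carry_out(
  deltas=[
    [[0,0,-0.5],[0,0,0]],
    [[0,0,-0.5],[0,0,0]],
    [[0,0,-0.5],[0,0,0]],
    [[0,0,-8],[0,0,0]],
    [[0,0,-30],[0,0,0]],
    [[0,0,-70],[0,0,0]],
    [[-30,2,-95],[0,0,-0.14]],
    [[-70,4,-130],[0,0,-0.28]],
  ],
  grip=0.5,
)

```text
time_s: 46.7
eef_pos: [0.5247, -0.031, 0.1703]
tcp_rot: [2.6, -1.76, 0.012]
wrist_force: [0.7, 0.7, -0.6]
grip_width: 0.503
```

```bash
python3 go.py 0.47,0.12,0.28,5.5,0
```

```text
total 10
46.7 [ 0.5247 -0.031   0.1703] [ 2.6   -1.76   0.012] F [ 0.66  0.69 -0.6 ] g 0.5033364247619099
[[[-16,-0.5,-11],[0,0,-0.13]],[[-32,-1,-22],[0,0,-0.26]],[[-48,-1.5,-33.5],[0,0,-0.39]],[[-64,-2,-44.5],[0,0,-0.51]],[[-80,-3,-55.5],[0,0,-0.64]],[[-96,-3.5,-66.5],[0,0,-0.77]],[[-112,-4,-77.5],[0,-0.01,-0.9]],[[-127.5,-4.5,-88.5],[0,-0.01,-1.03]]]
```

carry_out(
  deltas=[
    [[-16,-0.5,-11],[0,0,-0.13]],
    [[-32,-1,-22],[0,0,-0.26]],
    [[-48,-1.5,-33.5],[0,0,-0.39]],
    [[-64,-2,-44.5],[0,0,-0.51]],
    [[-80,-3,-55.5],[0,0,-0.64]],
    [[-96,-3.5,-66.5],[0,0,-0.77]],
    [[-112,-4,-77.5],[0,-0.01,-0.9]],
    [[-127.5,-4.5,-88.5],[0,-0.01,-1.03]],
  ],
)

```text
time_s: 47.5
eef_pos: [0.4807, 0.0898, 0.2588]
tcp_rot: [3.132, -0.243, -0.004]
wrist_force: [-0.6, -0.1, 0.4]
grip_width: 0.5
```

```bash
python3 - <<'E'
from h import *
st(); a=snap('side','s19');b=snap('top','t19'); cv2.imwrite('pics/s19c.png',cv2.resize(a[180:260,300:400],None,fx=4,fy=4,interpolation=2))
cv2.imwrite('pics/t19z.png',cv2.resize(b[145:255,315:455],None,fx=5.5,fy=5.5,interpolation=2))
E
```

```text
47.5 [0.4807 0.0898 0.2588] [ 3.132 -0.243 -0.004] F [-0.59 -0.09  0.35] g 0.4995089357665379
```

View pics/t19z.png

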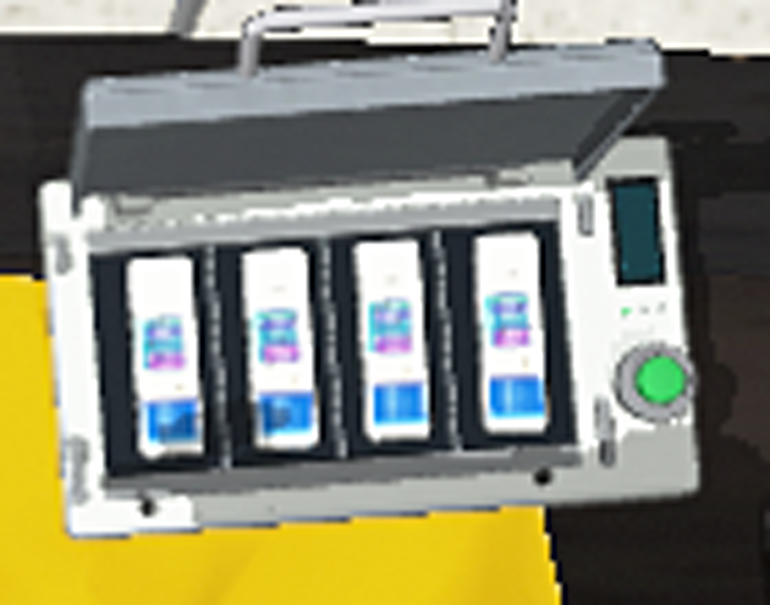

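View pics/s19.png

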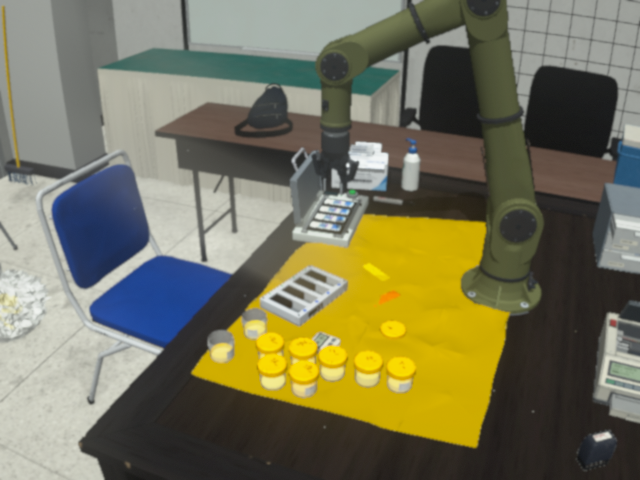

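All four cassettes lie flat on the glass with dark margins on every side, and the block is empty. Next is the handle again.

```bash
python3 go.py 0.62,-0.172,0.305,5.5,0
```

```text
total 7
47.6 [0.4811 0.0915 0.2595] [-3.131  0.244  0.   ] F [-0.54  0.65 -0.18] g 0.494697164023296
[[[25.5,34,-6.5],[0,0,-0.04]],[[51,68,-13],[0,0,-0.07]],[[76.5,102.5,-19.5],[0,0,-0.11]],[[101.5,136.5,-26],[0,0,-0.14]],[[127,170.5,-33],[0,0,-0.18]],[[152.5,204.5,-39.5],[0,0,-0.22]],[[178,239,-46],[0,0,-0.25]]]
```

carry_out(
  deltas=[
    [[25.5,34,-6.5],[0,0,-0.04]],
    [[51,68,-13],[0,0,-0.07]],
    [[76.5,102.5,-19.5],[0,0,-0.11]],
    [[101.5,136.5,-26],[0,0,-0.14]],
    [[127,170.5,-33],[0,0,-0.18]],
    [[152.5,204.5,-39.5],[0,0,-0.22]],
    [[178,239,-46],[0,0,-0.25]],
    [[178,239,-46],[0,0,-0.25]],
  ],
  grip=0.6,
)

```text
time_s: 48.4
eef_pos: [0.6203, -0.1808, 0.3041]
tcp_rot: [3.135, 0.13, -0.001]
wrist_force: [1.1, 0.8, 0.6]
grip_width: 0.403
```

```bash
python3 go.py 0.6975,-0.1645,0.30,5.5,0 0.6975,-0.1645,0.231,5.5,0
```

```text
total 4
48.4 [ 0.6203 -0.1808  0.3041] [ 3.135e+00  1.300e-01 -1.000e-03] F [1.09 0.8  0.6 ] g 0.4028241518668765
[[[39,-5,2],[0,0,-0.01]],[[78.5,-10,4],[0,0,-0.01]],[[78.5,-10,38.5],[0,0,-0.01]],[[78.5,-10,73],[0,0,-0.01]]]
```

carry_out(
  deltas=[
    [[39,-5,2],[0,0,-0.01]],
    [[78.5,-10,4],[0,0,-0.01]],
    [[78.5,-10,10],[0,0,-0.01]],
    [[78.5,-10,30],[0,0,-0.01]],
    [[78.5,-10,50],[0,0,-0.01]],
    [[78.5,-10,65],[0,0,-0.01]],
    [[78.5,-10,73],[0,0,-0.01]],
    [[78.5,-10,73],[0,0,-0.01]],
  ],
)

```text
time_s: 49.2
eef_pos: [0.6966, -0.1649, 0.2295]
tcp_rot: [3.135, 0.142, -0.006]
wrist_force: [0.4, 0.1, 0.3]
grip_width: 0.399
```

carry_out(
  deltas=[
    [[0,0,0],[0,0,0]],
    [[0,0,0],[0,0,0]],
    [[0,0,0],[0,0,0]],
    [[0,0,0],[0,0,0]],
  ],
  grip=1,
  newtons=30,
)

```text
time_s: 49.6
eef_pos: [0.6969, -0.1653, 0.2304]
tcp_rot: [3.134, 0.142, -0.004]
wrist_force: [0.7, -1.1, 2.0]
grip_width: 0.1
```

```bash
python3 arc.py 99 97 94 91 88 85 82 79
```

```text
49.6 [ 0.6969 -0.1653  0.2304] [ 3.134  0.142 -0.004] F [ 0.73 -1.06  2.01] g 0.09966785153198666
cur angle 100.135208693838 r 0.19517763113343548
[[[-4,0,0],[0,0,-0.01]],[[-10.5,0,-1],[0,0,-0.01]],[[-21,0,-2],[0,0,-0.01]],[[-31,0,-2.5],[0,0,-0.01]],[[-41,0,-2],[0,0,-0.01]],[[-51.5,0.5,-1.5],[0,0,-0.01]],[[-61.5,0.5,-0.5],[0,0,-0.01]],[[-71.5,0.5,1.5],[0,0,-0.01]]]
```

```bash
sed -i 's/def tcp(a,r=.1945): a=np.radians(a);/def tcp(a):\n    a=np.radians(a); r=.1905+.0048*np.sin(a);/' arc.py; python3 arc.py 99 97 94 91 88 85 82 79
```

```text
49.6 [ 0.6969 -0.1653  0.2304] [ 3.134  0.142 -0.004] F [ 0.73 -1.06  2.01] g 0.09966785153198666
cur angle 100.135208693838 r 0.19517763113343548
[[[-4,0,-0.5],[0,0,-0.01]],[[-10.5,0,-1.5],[0,0,-0.01]],[[-20.5,0,-2.5],[0,0,-0.01]],[[-31,0,-3],[0,0,-0.01]],[[-41,0,-3],[0,0,-0.01]],[[-51.5,0.5,-2.5],[0,0,-0.01]],[[-61.5,0.5,-1],[0,0,-0.01]],[[-71.5,0.5,0.5],[0,0,-0.01]]]
```

carry_out(
  deltas=[
    [[-4,0,-0.5],[0,0,0]],
    [[-10.5,0,-1.5],[0,0,0]],
    [[-20.5,0,-2.5],[0,0,0]],
    [[-31,0,-3],[0,0,0]],
    [[-41,0,-3],[0,0,0]],
    [[-51.5,0.5,-2.5],[0,0,0]],
    [[-61.5,0.5,-1],[0,0,0]],
    [[-71.5,0.5,0.5],[0,0,0]],
  ],
)

```text
time_s: 50.4
eef_pos: [0.6248, -0.1726, 0.2309]
tcp_rot: [3.134, 0.141, -0.002]
wrist_force: [1.2, -1.3, -1.9]
grip_width: 0.101
```

```bash
python3 arc.py 76 73 70 67 64 61 58 55
```

```text
50.4 [ 0.6248 -0.1726  0.2309] [ 3.134e+00  1.410e-01 -2.000e-03] F [ 1.2  -1.34 -1.87] g 0.10110630793222239
cur angle 78.81239482112392 r 0.19632121202412822
[[[-9,0,3],[0,0,-0.01]],[[-19,0,6],[0,0,-0.01]],[[-28.5,0,9.5],[0,0,-0.01]],[[-38,0,13],[0,0,-0.01]],[[-47.5,0,17.5],[0,0,-0.01]],[[-56.5,0,22.5],[0,0,-0.01]],[[-65,0.5,27.5],[0,0,-0.01]],[[-73.5,0.5,33.5],[0,0,-0.01]]]
```

carry_out(
  deltas=[
    [[-9,0,3],[0,0,0]],
    [[-19,0,6],[0,0,0]],
    [[-28.5,0,9.5],[0,0,0]],
    [[-38,0,13],[0,0,0]],
    [[-47.5,0,17.5],[0,0,0]],
    [[-56.5,0,22.5],[0,0,0]],
    [[-65,0.5,27.5],[0,0,0]],
    [[-73.5,0.5,33.5],[0,0,0]],
  ],
)

```text
time_s: 51.2
eef_pos: [0.5506, -0.1799, 0.1976]
tcp_rot: [3.134, 0.141, -0.001]
wrist_force: [-0.2, -1.7, 2.1]
grip_width: 0.104
```

```bash
python3 arc.py 52 49 46 43 40 37 34 31
```

```text
51.2 [ 0.5506 -0.1799  0.1976] [ 3.134e+00  1.410e-01 -1.000e-03] F [-0.17 -1.67  2.08] g 0.10440346808489723
cur angle 54.717099042140845 r 0.19514913252577287
[[[-7,0,6],[0,0,-0.01]],[[-14.5,0,13],[0,0,-0.01]],[[-22,0,20],[0,0,-0.01]],[[-29,0,27],[0,0,-0.01]],[[-35.5,0,35],[0,0,-0.01]],[[-41.5,0,43],[0,0,-0.01]],[[-47.5,0,51.5],[0,0,-0.01]],[[-52.5,0,60],[0,0,-0.01]]]
```

carry_out(
  deltas=[
    [[-7,0,6],[0,0,0]],
    [[-14.5,0,13],[0,0,0]],
    [[-22,0,20],[0,0,0]],
    [[-29,0,27],[0,0,0]],
    [[-35.5,0,35],[0,0,0]],
    [[-41.5,0,43],[0,0,0]],
    [[-47.5,0,51.5],[0,0,0]],
    [[-52.5,0,60],[0,0,0]],
  ],
)

```text
time_s: 52.0
eef_pos: [0.4979, -0.1852, 0.1369]
tcp_rot: [3.133, 0.141, -0.001]
wrist_force: [-0.2, -3.1, 1.2]
grip_width: 0.102
```

```bash
python3 arc.py 29 27 25 23 21 19 17 15
```

```text
52.0 [ 0.4979 -0.1852  0.1369] [ 3.133e+00  1.410e-01 -1.000e-03] F [-0.17 -3.08  1.2 ] g 0.10188059180680244
cur angle 30.756694573658 r 0.19277761123454412
[[[-3,0,5],[0,0,-0.01]],[[-6,0,11],[0,0,-0.01]],[[-9,0,17],[0,0,-0.01]],[[-11.5,0,23.5],[0,0,-0.01]],[[-14,0,29.5],[0,0,-0.01]],[[-16,0,36],[0,0,-0.01]],[[-18,0,42.5],[0,0,-0.01]],[[-19.5,0,49],[0,0,-0.01]]]
```

carry_out(
  deltas=[
    [[-3,0,5],[0,0,0]],
    [[-6,0,11],[0,0,0]],
    [[-9,0,17],[0,0,0]],
    [[-11.5,0,23.5],[0,0,0]],
    [[-14,0,29.5],[0,0,0]],
    [[-16,0,36],[0,0,0]],
    [[-18,0,42.5],[0,0,0]],
    [[-19.5,0,49],[0,0,0]],
  ],
)

```text
time_s: 52.8
eef_pos: [0.4783, -0.1871, 0.0873]
tcp_rot: [3.134, 0.141, -0.001]
wrist_force: [0.5, -1.6, 0.1]
grip_width: 0.102
```

```bash
python3 arc.py 13.5 12 10.5 9.5 8.5 7.5 7 6.5
```

```text
52.8 [ 0.4783 -0.1871  0.0873] [ 3.134e+00  1.410e-01 -1.000e-03] F [ 0.47 -1.57  0.08] g 0.10182370111643922
cur angle 14.819659706537113 r 0.1917622739933418
[[[-1,0,4.5],[0,0,-0.01]],[[-2,0,9],[0,0,-0.01]],[[-3,0,14],[0,0,-0.01]],[[-3.5,0,17.5],[0,0,-0.01]],[[-3.5,0,21],[0,0,-0.01]],[[-4,0,24],[0,0,-0.01]],[[-4,0,26],[0,0,-0.01]],[[-4.5,0,27.5],[0,0,-0.01]]]
```

carry_out(
  deltas=[
    [[-1,0,4.5],[0,0,0]],
    [[-2,0,9],[0,0,0]],
    [[-3,0,14],[0,0,0]],
    [[-3.5,0,17.5],[0,0,0]],
    [[-3.5,0,21],[0,0,0]],
    [[-4,0,23],[0,0,0]],
    [[-4,0,24.5],[0,0,0]],
    [[-4,0,26],[0,0,0]],
  ],
)

```text
time_s: 53.6
eef_pos: [0.4739, -0.1875, 0.0616]
tcp_rot: [3.134, 0.141, -0.002]
wrist_force: [-4.8, 1.0, 21.7]
grip_width: 0.106
```

carry_out(
  deltas=[
    [[0,0,1],[0,0,0]],
    [[0,0,2],[0,0,0]],
    [[0,0,3],[0,0,0]],
    [[0,0,3],[0,0,0]],
  ],
)

```text
time_s: 54.0
eef_pos: [0.4739, -0.1875, 0.0612]
tcp_rot: [3.133, 0.14, 0.0]
wrist_force: [-7.7, 1.4, 32.5]
grip_width: 0.103
```

carry_out(
  deltas=[
    [[0,0,0],[0,0,0]],
    [[0,0,0],[0,0,0]],
  ],
)

```text
time_s: 54.2
eef_pos: [0.4739, -0.1875, 0.0617]
tcp_rot: [3.133, 0.14, 0.001]
wrist_force: [-0.3, -2.0, 0.3]
grip_width: 0.1
```

```bash
python3 - <<'E'
from h import *
st(); a=snap('side','s20');cv2.imwrite('pics/s20c.png',cv2.resize(a[170:260,280:400],None,fx=6,fy=6,interpolation=2))
E
```

```text
54.2 [ 0.4739 -0.1875  0.0617] [3.133e+00 1.400e-01 1.000e-03] F [-0.27 -2.03  0.31] g 0.1001834485752804
```

View pics/s20c.png

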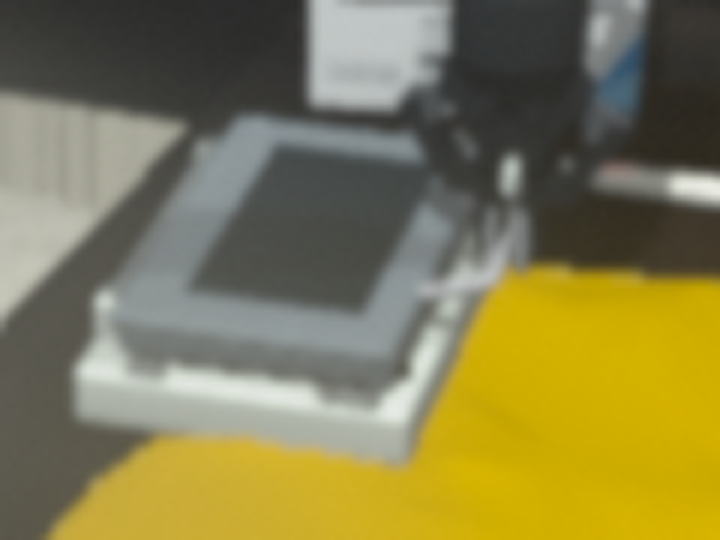

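carry_out(
  deltas=[
    [[0,0,0.5],[0,0,0]],
    [[0,0,0.5],[0,0,0]],
  ],
)

```text
time_s: 54.45
eef_pos: [0.4739, -0.1875, 0.0615]
tcp_rot: [3.133, 0.14, 0.001]
wrist_force: [-2.8, -0.0, 11.8]
grip_width: 0.098
```

carry_out(
  deltas=[
    [[0,0,0],[0,0,0]],
    [[0,0,0],[0,0,0]],
    [[0,0,0],[0,0,0]],
    [[0,0,-10],[0,0,0]],
    [[0,0,-30],[0,0,0]],
    [[0,0,-60],[0,0,0]],
    [[0,0,-95],[0,0,0]],
  ],
  grip=0.7,
)

```text
time_s: 55.15
eef_pos: [0.4732, -0.1867, 0.1574]
tcp_rot: [3.134, 0.14, -0.002]
wrist_force: [0.8, 0.6, 0.5]
grip_width: 0.3
```

```bash
python3 go.py 0.567,-0.339,0.155,5.5,0  0.567,-0.339,0.09,5.5,0
```

```text
total 6
55.15 [ 0.4732 -0.1867  0.1574] [ 3.134e+00  1.400e-01 -2.000e-03] F [0.75 0.61 0.46] g 0.2997955311581197
[[[20,40,0.5],[0,0,0]],[[40,80,1.5],[0,0,0]],[[60,120,2],[0,0,0]],[[80,160,3],[0,0,-0.01]],[[80,160,35.5],[0,0,-0.01]],[[80,160,68],[0,0,-0.01]]]
```

carry_out(
  deltas=[
    [[20,40,0.5],[0,0,0]],
    [[40,80,1.5],[0,0,0]],
    [[60,120,2],[0,0,0]],
    [[80,160,3],[0,0,0]],
    [[80,160,20],[0,0,0]],
    [[80,160,45],[0,0,0]],
    [[80,160,68],[0,0,0]],
    [[80,160,68],[0,0,0]],
  ],
  grip=1,
)

```text
time_s: 55.95
eef_pos: [0.5652, -0.338, 0.0871]
tcp_rot: [3.137, 0.141, -0.01]
wrist_force: [-0.6, 1.0, -0.5]
grip_width: 0.004
```

```bash
python3 - <<'E'
from h import *
st(); print(onz('top',315+(662.5)/5.5-.5,145+381.5/5.5-.5,.062))
a=snap('side','s21');b=snap('top','t21');cv2.imwrite('pics/s21c.png',np.hstack([cv2.resize(a[160:260,300:420],None,fx=3.3,fy=3.3,interpolation=2),cv2.resize(b[150:250,330:450],None,fx=3.3,fy=3.3,interpolation=2)]))
E
python3 go.py s=6 0.567,-0.339,0.059,5.5,0
```

```text
55.95 [ 0.5652 -0.338   0.0871] [ 3.137  0.141 -0.01 ] F [-0.57  1.   -0.52] g 0.004154874597919881
[ 0.5659661  -0.33976511  0.062     ]
total 6
56.05 [ 0.5671 -0.3392  0.0905] [ 3.134e+00  1.400e-01 -3.000e-03] F [ 0.67 -0.28  1.55] g -7.077840750920596e-05
[[[0,0,5.5],[0,0,0]],[[0,0,10.5],[0,0,0]],[[0,0,16],[0,0,0]],[[0,0,21],[0,0,0]],[[0,0,26.5],[0,0,-0.01]],[[0,-0.5,31.5],[0,0,-0.01]]]
```

View pics/s21c.png

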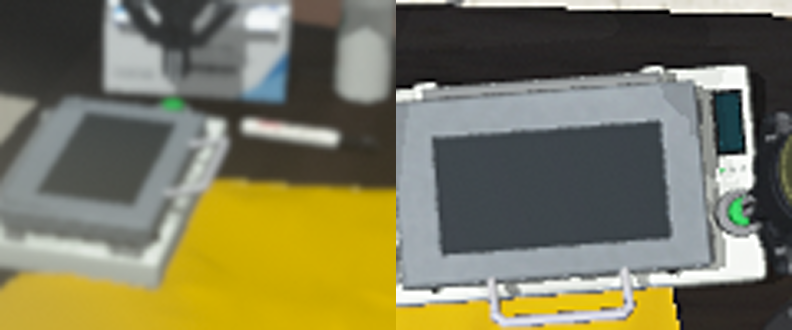

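carry_out(
  deltas=[
    [[0,0,8],[0,0,0]],
    [[0,0,16],[0,0,0]],
    [[0,0,22],[0,0,0]],
    [[0,0,26],[0,0,0]],
    [[0,0,29],[0,0,0]],
    [[0,0,31],[0,0,0]],
    [[0,0,32],[0,0,0]],
    [[0,0,32],[0,0,0]],
  ],
)

```text
time_s: 56.85
eef_pos: [0.567, -0.3392, 0.0587]
tcp_rot: [3.134, 0.14, -0.003]
wrist_force: [-1.2, 1.1, 2.9]
grip_width: 0.001
```

carry_out(
  deltas=[
    [[0,0,1],[0,0,0]],
    [[0,0,2],[0,0,0]],
    [[0,0,2],[0,0,0]],
  ],
)

```text
time_s: 57.15
eef_pos: [0.567, -0.3392, 0.0569]
tcp_rot: [3.134, 0.14, -0.003]
wrist_force: [-1.2, 1.2, 4.7]
grip_width: 0.0
```

carry_out(
  deltas=[
    [[0,0,1],[0,0,0]],
    [[0,0,1.5],[0,0,0]],
    [[0,0,1.5],[0,0,0]],
  ],
)

```text
time_s: 57.45
eef_pos: [0.567, -0.3392, 0.0561]
tcp_rot: [3.134, 0.14, -0.002]
wrist_force: [-3.5, 2.5, 8.8]
grip_width: 0.0
```

carry_out(
  deltas=[
    [[0,0,0],[0,0,0]],
    [[0,0,-5],[0,0,0]],
    [[0,0,-20],[0,0,0]],
    [[0,0,-60],[0,0,0]],
    [[0,0,-100],[0,0,0]],
    [[-40,-20,-120],[0,0,0]],
    [[-70,-60,-130],[0,0,0]],
    [[-90,-100,-140],[0,0,0]],
  ],
)

```text
time_s: 58.25
eef_pos: [0.4666, -0.2475, 0.1973]
tcp_rot: [3.133, 0.135, -0.0]
wrist_force: [0.8, 1.3, 1.4]
grip_width: 0.003
```

```bash
python3 go.py 0.44,0.1,0.25,5.5,0
```

```text
total 8
58.25 [ 0.4666 -0.2475  0.1973] [ 3.133  0.135 -0.   ] F [0.76 1.26 1.44] g 0.0025667878782164436
[[[0.5,-43.5,-7],[0,0,0]],[[1,-87,-13.5],[0,0,0]],[[1.5,-130.5,-20.5],[0,0,0]],[[1.5,-174,-27.5],[0,0,0]],[[2,-217.5,-34],[0,0,-0.01]],[[2.5,-261,-41],[0,0,-0.01]],[[3,-304.5,-48],[0,0,-0.01]],[[3.5,-348,-54.5],[0.01,0,-0.01]]]
```

The button bottomed at 8.8 N with about 5.5 mm of travel. I'll move clear and do a final check.

carry_out(
  deltas=[
    [[0,-43,-7],[0,0,0]],
    [[0,-87,-14],[0,0,0]],
    [[0,-130,-20],[0,0,0]],
    [[0,-174,-27],[0,0,0]],
    [[0,-217,-34],[0,0,0]],
    [[0,-261,-41],[0,0,0]],
    [[0,-261,-41],[0,0,0]],
  ],
)

```text
time_s: 58.95
eef_pos: [0.4443, 0.019, 0.2386]
tcp_rot: [3.135, 0.149, 0.005]
wrist_force: [1.0, -0.9, -0.0]
grip_width: 0.002
```

```bash
python3 - <<'E'
from h import *
st(); b=snap('top','t22'); a=snap('side','s22')
E
```

```text
58.95 [0.4443 0.019  0.2386] [3.135 0.149 0.005] F [ 0.98 -0.87 -0.  ] g 0.0024687187630496044
```

View pics/t22.png

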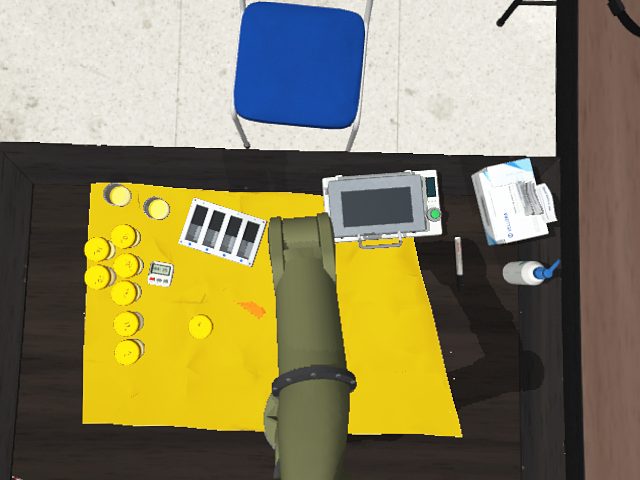

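View pics/s22.png

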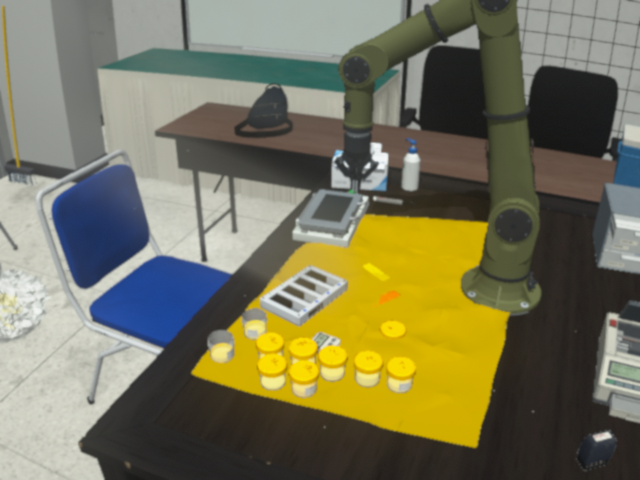

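The top view shows the cover shut with its handle at (380,243), as at the start, and the block empty. The timer (160,273), cup (157,208) and marker (459,262) have not moved.

```bash
python3 -c "
from h import *
st(); print(robot.close_job())"
```

```text
59.05 [0.4444 0.0136 0.2378] [3.133e+00 1.400e-01 3.000e-03] F [-0.16  0.17  0.73] g -0.0016484741535802234
the job is handed in; nothing more can be done
None
```

I handed the job in at 59 s of the 210 s allowed, with all steps done in the order asked; no verdict came back.

- **Cover up:** I lifted it by its handle until it met its open stop, which showed as about 16 N pushing back.
- **Cassettes:** All four lanes held one. I tipped each over its well and laid it face up on the glass, one in each of the four marked places. The last open view (47.5 s) showed all four flat between the rails with glass visible on every side. The blue ends point towards the robot, because I turned each one half round to keep the gripper clear of the raised cover.
- **Cover down:** I lowered it by the handle, slowing to about 15 mm/s before it met its stop. I pressed a little too far there, to about 32 N at the wrist, then eased off and let go.
- **Start button:** I pressed it about 5.5 mm down, reaching 8.8 N, and released it.

In the final pictures the cover is shut, the block is empty, and the timer, cup and marker have not moved. I saw no cassette get knocked aside. I could not see the cassettes after the cover began to close; it shut fully without catching on anything.

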